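# Rest sample cylinders valve end down on lined bays

## Task

Line all three bays of the sloping white rest with the orange liner plates, one lying flat and lengthwise in the middle of each blue outline, then put every sample cylinder on the bench to rest there, one to a bay, lengthwise along the middle of its plate with its heavy (valve) end at the low side. The two ends look alike, so lift each cylinder by its yellow swivel discs and see which end sinks. Leave the wash bottle, beaker and tape roll where they are.

Things in the scene. Friction and masses are not known exactly. Their poses are not given: they have to be found in the camera images.
- cyl_1: Sample cylinder 120 mm long, about 0.4 kg, lying flat; origin at its centre, 23 mm over what it lies on. Two yellow discs, 30 mm across, sit at mid-length on its sides, 48 mm over their outer faces: grip it there. They swivel together about the cross pin (y), 0.5 rad either way (a weak spring centres them when let go), so the lifted cylinder tips heavy end down. x along it, z up. None if absent.
- cyl_1_end_a: Black square end, 46 x 46 x 22 mm, at the +x side of cyl_1; its centre, 49 mm from the cylinder's. Ends a and b look alike; either may be the heavy one (0.3 kg against 0.015 kg), not the same on every cylinder.
- cyl_1_end_b: Black square end, 46 x 46 x 22 mm, at the -x side of cyl_1; its centre, 49 mm from the cylinder's. Ends a and b look alike; either may be the heavy one (0.3 kg against 0.015 kg), not the same on every cylinder.
- cyl_2: Sample cylinder 120 mm long, about 0.4 kg, lying flat; origin at its centre, 23 mm over what it lies on. Two yellow discs, 30 mm across, sit at mid-length on its sides, 48 mm over their outer faces: grip it there. They swivel together about the cross pin (y), 0.5 rad either way (a weak spring centres them when let go), so the lifted cylinder tips heavy end down. x along it, z up. None if absent.
- cyl_2_end_a: Black square end, 46 x 46 x 22 mm, at the +x side of cyl_2; its centre, 49 mm from the cylinder's. Ends a and b look alike; either may be the heavy one (0.3 kg against 0.015 kg), not the same on every cylinder.
- cyl_2_end_b: Black square end, 46 x 46 x 22 mm, at the -x side of cyl_2; its centre, 49 mm from the cylinder's. Ends a and b look alike; either may be the heavy one (0.3 kg against 0.015 kg), not the same on every cylinder.
- cyl_3: Sample cylinder 120 mm long, about 0.4 kg, lying flat; origin at its centre, 23 mm over what it lies on. Two yellow discs, 30 mm across, sit at mid-length on its sides, 48 mm over their outer faces: grip it there. They swivel together about the cross pin (y), 0.5 rad either way (a weak spring centres them when let go), so the lifted cylinder tips heavy end down. x along it, z up. None if absent.
- cyl_3_end_a: Black square end, 46 x 46 x 22 mm, at the +x side of cyl_3; its centre, 49 mm from the cylinder's. Ends a and b look alike; either may be the heavy one (0.3 kg against 0.015 kg), not the same on every cylinder.
- cyl_3_end_b: Black square end, 46 x 46 x 22 mm, at the -x side of cyl_3; its centre, 49 mm from the cylinder's. Ends a and b look alike; either may be the heavy one (0.3 kg against 0.015 kg), not the same on every cylinder.
- cyl_4: Sample cylinder 120 mm long, about 0.4 kg, lying flat; origin at its centre, 23 mm over what it lies on. Two yellow discs, 30 mm across, sit at mid-length on its sides, 48 mm over their outer faces: grip it there. They swivel together about the cross pin (y), 0.5 rad either way (a weak spring centres them when let go), so the lifted cylinder tips heavy end down. x along it, z up. None if absent.
- cyl_4_end_a: Black square end, 46 x 46 x 22 mm, at the +x side of cyl_4; its centre, 49 mm from the cylinder's. Ends a and b look alike; either may be the heavy one (0.3 kg against 0.015 kg), not the same on every cylinder.
- cyl_4_end_b: Black square end, 46 x 46 x 22 mm, at the -x side of cyl_4; its centre, 49 mm from the cylinder's. Ends a and b look alike; either may be the heavy one (0.3 kg against 0.015 kg), not the same on every cylinder.
- plate_1: Orange rigid liner plate 130 x 56 x 6 mm, 60 g, lying flat; origin at its centre, 3 mm over what it lies on. x along its length, z up; its faces and ends serve alike. Pinch it by its long edges, across the 56 mm width.
- plate_2: Orange rigid liner plate 130 x 56 x 6 mm, 60 g, lying flat; origin at its centre, 3 mm over what it lies on. x along its length, z up; its faces and ends serve alike. Pinch it by its long edges, across the 56 mm width.
- plate_3: Orange rigid liner plate 130 x 56 x 6 mm, 60 g, lying flat; origin at its centre, 3 mm over what it lies on. x along its length, z up; its faces and ends serve alike. Pinch it by its long edges, across the 56 mm width.
- bay_1 (a point): Left (+y) bay of the fixed white sloping rest (0.35 rad, low edge toward the robot): its centre on the deck, about 56 mm over the bench. x uphill, y left across, z square to the deck. Blue outline 72 mm wide; bays 100 mm apart, open at the sides. A lip 24 mm high stands along the low edge, 65 mm downhill; the deck ends 84 mm uphill.
- bay_2 (a point): Middle bay of the fixed white sloping rest (0.35 rad, low edge toward the robot): its centre on the deck, about 56 mm over the bench. x uphill, y left across, z square to the deck. Blue outline 72 mm wide; bays 100 mm apart, open at the sides. A lip 24 mm high stands along the low edge, 65 mm downhill; the deck ends 84 mm uphill.
- bay_3 (a point): Right bay of the fixed white sloping rest (0.35 rad, low edge toward the robot): its centre on the deck, about 56 mm over the bench. x uphill, y left across, z square to the deck. Blue outline 72 mm wide; bays 100 mm apart, open at the sides. A lip 24 mm high stands along the low edge, 65 mm downhill; the deck ends 84 mm uphill.
- wash_mid (a point): White wash bottle with red cap, 68 mm wide, 150 mm tall, standing loose; a point 70 mm up its axis. Leave alone.
- beaker_mid (a point): Empty 250 ml beaker, 78 x 88 x 94 mm, standing loose; its centre. Leave alone.
- roll: Roll of masking tape, 104 mm wide, 25 mm high, lying flat and loose; centre of its underside. Leave alone.

How it is judged:
At the end, for the whole second after the job is handed in: A plate lies flat on the deck in each bay (within 16 mm along and 15 mm across of its centre) and every cylinder present rests on one, within 20 and 18 mm, heavy end downhill (its low end bears over 1.7 N on the plate), all in line with the bays within 0.17 rad, at rest, released (((x of cyl_1 in the frame of bay_1 between -0.02 and 0.02 m and y of cyl_1 in the frame of bay_1 between -0.018 and 0.018 m and z of cyl_1 in the frame of bay_1 between 0.025 and 0.033 m) or (x of cyl_1 in the frame of bay_2 between -0.02 and 0.02 m and y of cyl_1 in the frame of bay_2 between -0.018 and 0.018 m and z of cyl_1 in the frame of bay_2 between 0.025 and 0.033 m) or (x of cyl_1 in the frame of bay_3 between -0.02 and 0.02 m and y of cyl_1 in the frame of bay_3 between -0.018 and 0.018 m and z of cyl_1 in the frame of bay_3 between 0.025 and 0.033 m)) and angle between the x axis of each of cyl_1, cyl_2, cyl_3, cyl_4, plate_1, plate_2, plate_3 and the x axis of bay_2, either way round below 0.17 rad and ((x of cyl_1_end_a in the frame of bay_2 below 0 m and (contact force between cyl_1_end_a and plate_1 above 1.7 N or contact force between cyl_1_end_a and plate_2 above 1.7 N or contact force between cyl_1_end_a and plate_3 above 1.7 N)) or (x of cyl_1_end_b in the frame of bay_2 below 0 m and (contact force between cyl_1_end_b and plate_1 above 1.7 N or contact force between cyl_1_end_b and plate_2 above 1.7 N or contact force between cyl_1_end_b and plate_3 above 1.7 N))) and linear speed of each of cyl_1, cyl_2, cyl_3, cyl_4 below 0.02 m/s and ((x of cyl_2 in the frame of bay_1 between -0.02 and 0.02 m and y of cyl_2 in the frame of bay_1 between -0.018 and 0.018 m and z of cyl_2 in the frame of bay_1 between 0.025 and 0.033 m) or (x of cyl_2 in the frame of bay_2 between -0.02 and 0.02 m and y of cyl_2 in the frame of bay_2 between -0.018 and 0.018 m and z of cyl_2 in the frame of bay_2 between 0.025 and 0.033 m) or (x of cyl_2 in the frame of bay_3 between -0.02 and 0.02 m and y of cyl_2 in the frame of bay_3 between -0.018 and 0.018 m and z of cyl_2 in the frame of bay_3 between 0.025 and 0.033 m)) and ((x of cyl_2_end_a in the frame of bay_2 below 0 m and (contact force between cyl_2_end_a and plate_1 above 1.7 N or contact force between cyl_2_end_a and plate_2 above 1.7 N or contact force between cyl_2_end_a and plate_3 above 1.7 N)) or (x of cyl_2_end_b in the frame of bay_2 below 0 m and (contact force between cyl_2_end_b and plate_1 above 1.7 N or contact force between cyl_2_end_b and plate_2 above 1.7 N or contact force between cyl_2_end_b and plate_3 above 1.7 N))) and ((x of cyl_3 in the frame of bay_1 between -0.02 and 0.02 m and y of cyl_3 in the frame of bay_1 between -0.018 and 0.018 m and z of cyl_3 in the frame of bay_1 between 0.025 and 0.033 m) or (x of cyl_3 in the frame of bay_2 between -0.02 and 0.02 m and y of cyl_3 in the frame of bay_2 between -0.018 and 0.018 m and z of cyl_3 in the frame of bay_2 between 0.025 and 0.033 m) or (x of cyl_3 in the frame of bay_3 between -0.02 and 0.02 m and y of cyl_3 in the frame of bay_3 between -0.018 and 0.018 m and z of cyl_3 in the frame of bay_3 between 0.025 and 0.033 m)) and ((x of cyl_3_end_a in the frame of bay_2 below 0 m and (contact force between cyl_3_end_a and plate_1 above 1.7 N or contact force between cyl_3_end_a and plate_2 above 1.7 N or contact force between cyl_3_end_a and plate_3 above 1.7 N)) or (x of cyl_3_end_b in the frame of bay_2 below 0 m and (contact force between cyl_3_end_b and plate_1 above 1.7 N or contact force between cyl_3_end_b and plate_2 above 1.7 N or contact force between cyl_3_end_b and plate_3 above 1.7 N))) and ((x of cyl_4 in the frame of bay_1 between -0.02 and 0.02 m and y of cyl_4 in the frame of bay_1 between -0.018 and 0.018 m and z of cyl_4 in the frame of bay_1 between 0.025 and 0.033 m) or (x of cyl_4 in the frame of bay_2 between -0.02 and 0.02 m and y of cyl_4 in the frame of bay_2 between -0.018 and 0.018 m and z of cyl_4 in the frame of bay_2 between 0.025 and 0.033 m) or (x of cyl_4 in the frame of bay_3 between -0.02 and 0.02 m and y of cyl_4 in the frame of bay_3 between -0.018 and 0.018 m and z of cyl_4 in the frame of bay_3 between 0.025 and 0.033 m)) and ((x of cyl_4_end_a in the frame of bay_2 below 0 m and (contact force between cyl_4_end_a and plate_1 above 1.7 N or contact force between cyl_4_end_a and plate_2 above 1.7 N or contact force between cyl_4_end_a and plate_3 above 1.7 N)) or (x of cyl_4_end_b in the frame of bay_2 below 0 m and (contact force between cyl_4_end_b and plate_1 above 1.7 N or contact force between cyl_4_end_b and plate_2 above 1.7 N or contact force between cyl_4_end_b and plate_3 above 1.7 N))) and ((x of plate_1 in the frame of bay_1 between -0.016 and 0.016 m and y of plate_1 in the frame of bay_1 between -0.015 and 0.015 m and z of plate_1 in the frame of bay_1 between 0 and 0.006 m) or (x of plate_1 in the frame of bay_2 between -0.016 and 0.016 m and y of plate_1 in the frame of bay_2 between -0.015 and 0.015 m and z of plate_1 in the frame of bay_2 between 0 and 0.006 m) or (x of plate_1 in the frame of bay_3 between -0.016 and 0.016 m and y of plate_1 in the frame of bay_3 between -0.015 and 0.015 m and z of plate_1 in the frame of bay_3 between 0 and 0.006 m)) and ((x of plate_2 in the frame of bay_1 between -0.016 and 0.016 m and y of plate_2 in the frame of bay_1 between -0.015 and 0.015 m and z of plate_2 in the frame of bay_1 between 0 and 0.006 m) or (x of plate_2 in the frame of bay_2 between -0.016 and 0.016 m and y of plate_2 in the frame of bay_2 between -0.015 and 0.015 m and z of plate_2 in the frame of bay_2 between 0 and 0.006 m) or (x of plate_2 in the frame of bay_3 between -0.016 and 0.016 m and y of plate_2 in the frame of bay_3 between -0.015 and 0.015 m and z of plate_2 in the frame of bay_3 between 0 and 0.006 m)) and ((x of plate_3 in the frame of bay_1 between -0.016 and 0.016 m and y of plate_3 in the frame of bay_1 between -0.015 and 0.015 m and z of plate_3 in the frame of bay_1 between 0 and 0.006 m) or (x of plate_3 in the frame of bay_2 between -0.016 and 0.016 m and y of plate_3 in the frame of bay_2 between -0.015 and 0.015 m and z of plate_3 in the frame of bay_2 between 0 and 0.006 m) or (x of plate_3 in the frame of bay_3 between -0.016 and 0.016 m and y of plate_3 in the frame of bay_3 between -0.015 and 0.015 m and z of plate_3 in the frame of bay_3 between 0 and 0.006 m))); the robot touches nothing.
It fails at once if the wash bottle is pushed more than 40 mm from its place or knocked over (distance of wash_mid from where it was at the start of the episode above 0.04 m or angle between wash_mid's own z axis and vertical above 0.5 rad).
It fails at once if the beaker is pushed more than 40 mm from its place or knocked over (distance of beaker_mid from where it was at the start of the episode above 0.04 m or angle between beaker_mid's own z axis and vertical above 0.5 rad).
It fails at once if the tape roll is pushed more than 40 mm from its place (distance of roll from where it was at the start of the episode above 0.04 m).
Of cyl_1, cyl_2, cyl_3, cyl_4 only 2 to 3 are there at a start; the rules pass over those that are not, and their reading is None.
At some moment in a run one of cyl_1, cyl_2, cyl_3, cyl_4 may be knocked a few centimetres aside while the robot is not near it.
It also fails if it takes over 210 s, if anything falls off the work surface, if the arm or the gripper's body presses on something with over 40 N, if the wrist force passes 120 N, or if a joint passes its speed limit or range.

## Robot

A 6-joint arm with a two-finger parallel gripper is mounted at the origin on a cart in front of the work surface, level with it; the furniture and walls round the work are solid. World frame = base frame: x ahead of the robot, y to its left, z up, the work surface at z = 0. Lengths are in m, angles in rad, forces in N, time in s.
With the tool pointing down it reaches from about 0.35 to 0.85 m from the base axis. Payload 8.1 kg.
Tool frame: the origin (TCP) lies at the very end of the fingers, on their centre line; the grasp point (between the pads) lies 19 mm behind it (pinch_z is the distance from the TCP to the grasp point, in m); z points along the fingers, y is the direction in which the jaws open and shut (so a half turn about z gives the same grasp; the last joint's range is limited). The gripper opens to 93 mm and grips with 3 to 60 N. Pads are 15 mm wide; open, the fingers measure 128 mm over their backs; the gripper's body (75 mm by 188 mm) begins 65 mm behind the grasp point.
Start: joints at [1.197, 0.13, 1.488, -0, 1.523, -0.085], TCP at [0.171, 0.575, 0.219] pointing down, gripper open.
Joint ranges: [-2.96, 2.96], [-0.89, 2.26], [0.02, 2.5], [-1.34, 4.48], [0, 2.73], [-2.66, 2.66]. Speed limits (rad/s): [2.39, 2.39, 2.79, 3.14, 3.14, 3.14].

## Interface

Orientations are given as a rotation vector (axis times angle).
In Python, from plant import * gives the robot as it stands.
- The arm moves only by the tool move_arm, never from a script. Its argument "series" is a list of rows, each a list of 7 numbers: the shift along the tool's x, y, z each as a share of 10 cm, from -1 to 1, then the turn, a rotation vector about the tool's x, y, z each as a share of 180 degrees, from -1 to 1, then the opening, from -1 (shut) to 1 (fully open). In form: [[dx, dy, dz, rx, ry, rz, jaw], ...]. A call has 1 to 8 rows; each row is the pose to reach, as a shift and turn from the pose commanded when the call began, along the tool's axes at that moment, turning the shorter way round; what a row does not reach only later rows make up. A row lasts 1/10 s, in which the tool goes at most 50 mm and 8.59 degrees, less where a joint would pass 70% of its speed; a pose out of reach is approached as far as the arm can. A call with a number of a shift or a turn outside -1 to 1 is refused whole. A call with a gripper value outside its range is refused whole. The fingers move at their own pace and stop on an object; "squeeze" is the grip in N (left out, the last holds). Time passes only in rows, so rows that repeat a pose let the fingers close. It gives the time, the measured TCP pose, the force and the opening at its end, in the units of the state.
- read_state(): the state, without advancing time (a new reading comes with each control period).
- read_camera(name): name is "scene" or "top" or "wrist"; returns a dict with "frame" (420x560x3 uint8, red, green, blue), "K" (3x3 intrinsics, pixels), "rvec" (rotation vector, rad) and "tvec" (3), from world to camera coordinates, as OpenCV has them. Camera axes: x right, y down, z forward; pixel columns grow to the right and rows downward; lengths in m; the calibration is good to about 2 mm. A picture is of the moment at which its call begins. There is no depth.
- close_job(): hands the job in, once; it reports no verdict.
The state is a dict: "t": time; "q": joint angles; "dq": joint speeds; "joint_torque": joint torques, N m; "tool_pos": TCP position; "orientation": TCP orientation; "force": force on the tool from outside, world axes, zero at the start; "wrist_torque": the same for the moment, N m; "opening": finger opening in m.
Only numpy, scipy, OpenCV 4.12 (cv2) and the standard library are available. Lean on these libraries where they do the work, as an engineer would, in place of code of your own. Each camera call takes 0.05 s, during which the arm holds its last target.

## Working session

There is one attempt and no reset: what is moved stays moved. The work goes in short steps, Python scripts to look and compute and a tool call to move; the robot and the scene stay as the last step left them, time stands still between calls to the robot, and variables do not carry over. Pictures are saved under pics/ and viewed, and the job is handed in when it is done.

Besides the shell and the picture viewer there is one more tool, called after "Emit:" as name(argument=value, ...) on one line, values as JSON. move_arm: Moves the arm, as the interface text tells. Shift numbers are shares of 10 cm and turn numbers shares of 180 degrees, none past 1 either way. Its arguments: {"type":"object","properties":{"series":{"type":"array","items":{"type":"array","items":{"type":"number"}}},"squeeze":{"type":"number"}},"required":["series"]}

```bash
mkdir -p pics; ls; cat > h.py <<'E'
from plant import *
import numpy as np, cv2
def snap(name,fn):
    c=read_camera(name); cv2.imwrite('pics/'+fn,cv2.cvtColor(c['frame'],cv2.COLOR_RGB2BGR)); return c
def ray(c,px):
    R,_=cv2.Rodrigues(np.array(c['rvec'],float)); t=np.array(c['tvec'],float).reshape(3)
    p=cv2.undistortPoints(np.array(px,float).reshape(-1,1,2),np.array(c['K'],float),None).reshape(-1,2)
    d=np.c_[p,np.ones(len(p))]@R; o=-R.T@t
    return o,d
def onz(c,px,z):
    o,d=ray(c,px); return o+d*((z-o[2])/d[:,2])[:,None]
def proj(c,P):
    return cv2.projectPoints(np.array(P,float).reshape(-1,1,3),np.array(c['rvec'],float),np.array(c['tvec'],float),np.array(c['K'],float),None)[0].reshape(-1,2)
E
python3 - <<'E'
from h import *
s=read_state(); print({k:np.round(v,3) for k,v in s.items()})
for n in ['scene','top','wrist']:
    c=snap(n,n+'0.png'); np.savez('pics/'+n+'0.npz',**c); o,d=ray(c,[[280,210]]); print(n,o.round(3),d.round(3))
E
```

```text
pics
{'t': np.float64(0.0), 'q': array([ 1.197,  0.131,  1.489,  0.   ,  1.523, -0.085]), 'dq': array([ 0.001,  0.002, -0.001, -0.001, -0.001, -0.   ]), 'joint_torque': array([ 0.0000e+00, -5.5986e+01, -4.9174e+01,  7.7000e-02,  3.6000e-02,
       -0.0000e+00]), 'tool_pos': array([0.171, 0.575, 0.218]), 'orientation': array([-4.520e-01, -3.108e+00,  3.000e-03]), 'force': array([-0.46 ,  0.432, -0.445]), 'wrist_torque': array([ 0.015, -0.006,  0.011]), 'opening': np.float64(0.093)}
scene [-0.157  1.421  0.924] [[ 0.388 -0.784 -0.484]]
top [-0.31   0.078  1.775] [[ 0.443 -0.044 -0.896]]
wrist [0.101 0.595 0.384] [[ 0.248 -0.07  -0.966]]
```

View pics/scene0.png

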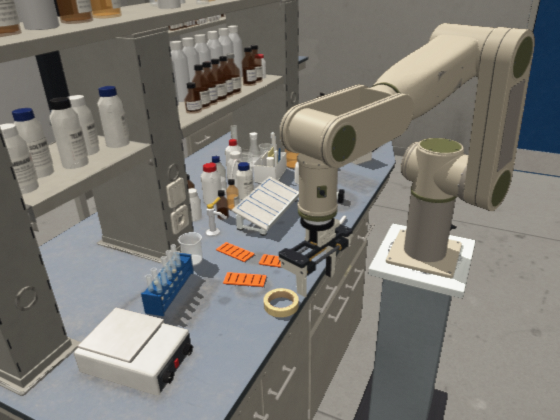

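View pics/top0.png

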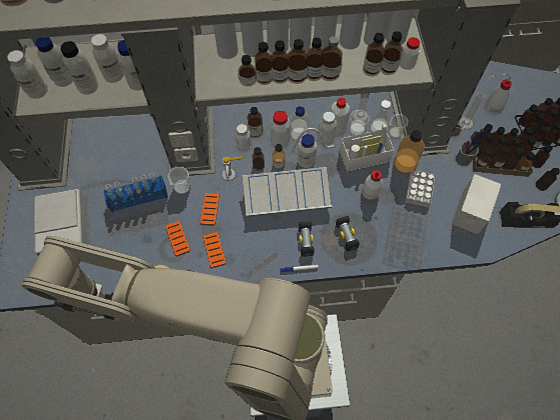

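View pics/wrist0.png

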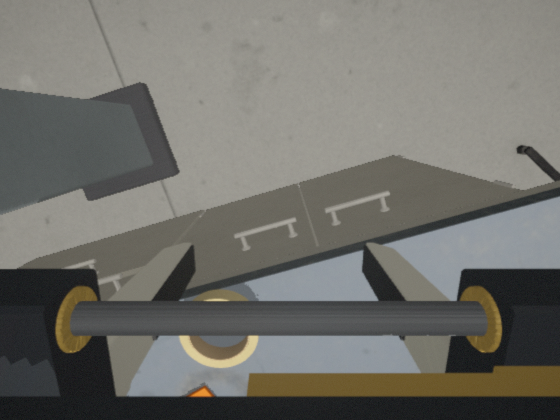

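The top view shows orange plates at about (209,208), (177,238) and (214,249), cylinders at (306,238) and (347,232), and the rest centred near (287,192). The roll shows in the scene view at (281,302). The beaker is at (179,180) in the top view, and the red-capped bottle at (372,185).

```bash
python3 - <<'E'
from h import *
c=dict(np.load('pics/top0.npz')); f=c['frame']; hsv=cv2.cvtColor(f,cv2.COLOR_RGB2HSV)
m=cv2.inRange(hsv,(3,170,130),(16,255,255)); m=cv2.morphologyEx(m,cv2.MORPH_CLOSE,np.ones((7,7)))
for k in cv2.findContours(m,0,2)[0]:
    if cv2.contourArea(k)<120: continue
    w=onz(c,k.reshape(-1,2),0.006)[:,:2].astype(np.float32); print('plate',cv2.minAreaRect((w*1000)),cv2.boundingRect(k))
crop=cv2.resize(f[150:280,140:420],None,fx=2.85,fy=2.85,interpolation=cv2.INTER_CUBIC)
cv2.imwrite('pics/topcrop.png',crop[:,:,::-1])
y=cv2.inRange(hsv,(20,120,100),(35,255,255))
for k in cv2.findContours(y,0,2)[0]:
    M=cv2.moments(k)
    if M['m00']<2: continue
    p=[M['m10']/M['m00'],M['m01']/M['m00']]; print('yel',np.round(p,1),M['m00'],onz(c,[p],.023).round(3))
c=dict(np.load('pics/scene0.npz')); cv2.imwrite('pics/scrop.png',cv2.resize(c['frame'][150:330,140:400],None,fx=3,fy=3,interpolation=cv2.INTER_CUBIC)[:,:,::-1])
E
```

```text
plate ((431.7721252441406, 247.72206115722656), (129.17909240722656, 54.75688934326172), 10.707842826843262) (203, 232, 23, 35)
plate ((490.4367370605469, 380.18988037109375), (129.2420654296875, 54.978755950927734), 17.223777770996094) (165, 221, 25, 34)
plate ((599.4656982421875, 257.03570556640625), (54.337154388427734, 128.45040893554688), 80.01271057128906) (200, 193, 19, 31)
yel [300.2 237.9] 9.5 [[ 0.436 -0.07   0.023]]
yel [311.5 237.5] 6.0 [[ 0.434 -0.111  0.023]]
yel [341.9 233.6] 13.0 [[ 0.438 -0.223  0.023]]
yel [352.7 230.7] 11.0 [[ 0.446 -0.264  0.023]]
yel [230.4 158.3] 35.0 [[0.802 0.164 0.023]]
```

View pics/topcrop.png

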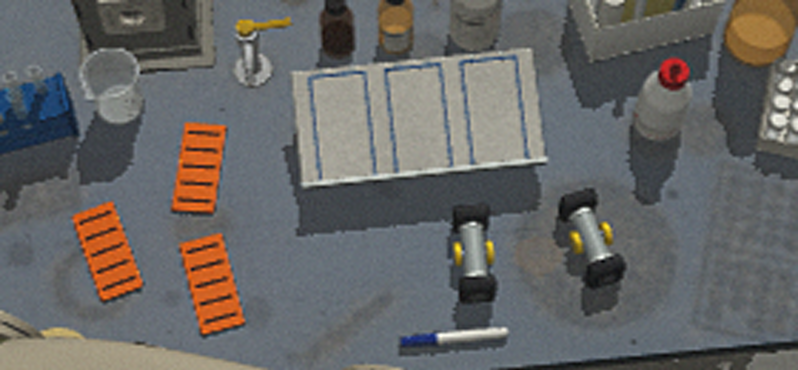

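View pics/scrop.png

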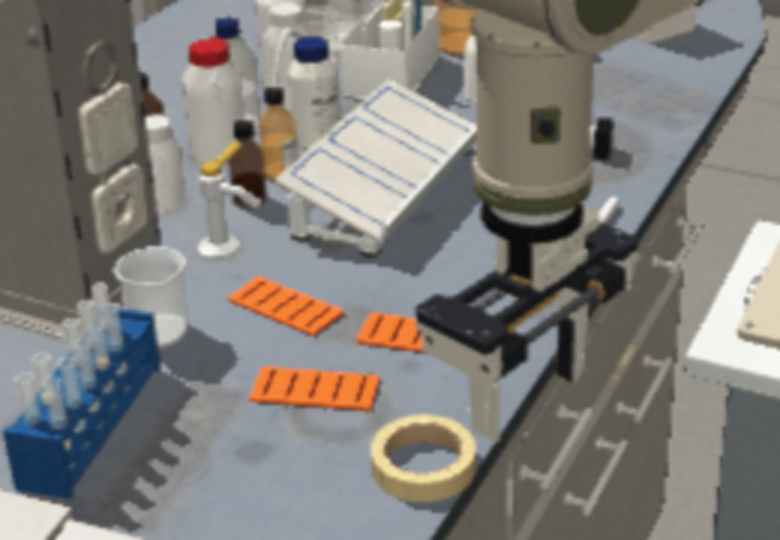

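```bash
python3 - <<'E'
from h import *
c=dict(np.load('pics/top0.npz')); f=c['frame'].astype(int)
sub=np.zeros(f.shape[:2],bool); sub[165:220,240:335]=1
m=((f[:,:,2]-f[:,:,0])>15)&sub
# rest polygon only
poly=(np.array([[292,72],[531,49],[547,161],[303,186]])/2.85+[140,150])
pm=np.zeros(f.shape[:2],np.uint8); cv2.fillPoly(pm,[poly.round().astype(int)],1); m&=cv2.erode(pm,np.ones((3,3)))>0
wts=(f[:,:,2]-f[:,:,0])[m]
v,u=np.nonzero(m); px=np.c_[u,v]
tc=onz(c,poly[:2],.0848); lc=onz(c,poly[2:],.0562)
print('topedge',tc.round(3),'lip',lc.round(3))
yaw=np.arctan2(-(tc[1]-tc[0])[0]*-1,-(tc[1]-tc[0])[1]); e=tc[0]-tc[1]; print('y-dir',e, 'len',np.linalg.norm(e))
yaw=np.arctan2(-e[0],e[1]); print('yaw',yaw)
def frame(yaw):
    Y=np.array([-np.sin(yaw),np.cos(yaw),0]); h=np.array([np.cos(yaw),np.sin(yaw),0])
    X=h*np.cos(.35)+np.array([0,0,np.sin(.35)]); return X,Y,np.cross(X,Y)
X,Y,Z=frame(yaw)
C=tc.mean(0)-X*.084
print('C from top edge',C, 'from lip',lc.mean(0)+X*.065-Z*.024)
C[2]=.056
for it in range(4):
    X,Y,Z=frame(yaw); o,d=ray(c,px); t=((C-o)@Z)/(d@Z); P=o+d*t[:,None]-C; x=P@X;y=P@Y
    res=[]
    for L in [.136,.064,.036,-.036,-.064,-.136]:
        s=(abs(y-L)<.010)&(x<.04)
        if s.sum()>4:
            k=np.polyfit(x[s],y[s],1); res.append((L,k[0],k[1],s.sum()))
    r=np.array(res); dy=(r[:,2]-r[:,0]).mean(); sl=r[:,1].mean()
    print(r.round(4).tolist(), 'top bar x',np.round([x[(x>.045)&(abs(y-b)<.03)].mean() for b in(.1,0,-.1)],4), 'xmin',x.min(),x.max())
    C=C+Y*dy; yaw+=sl*.9
print('C',C,'yaw',yaw,[ (C+Y*b).round(4) for b in (.1,0,-.1)])
E
```

```text
topedge [[ 0.684  0.121  0.085]
 [ 0.688 -0.195  0.085]] lip [[ 0.536 -0.197  0.056]
 [ 0.531  0.119  0.056]]
y-dir [-0.003684    0.31612767  0.        ] len 0.31614913093046315
yaw 0.011652997235525462
C from top edge [ 0.60688456 -0.03823494  0.05599658] from lip [ 0.6025927  -0.03852644  0.05594341]
[[0.136, 0.0083, 0.1369, 35.0], [0.064, 0.0014, 0.0648, 36.0], [0.036, 0.0052, 0.0368, 37.0], [-0.036, 0.0079, -0.035, 37.0], [-0.064, 0.0011, -0.0632, 34.0], [-0.136, 0.0032, -0.1352, 36.0]] top bar x [0.0768 0.0774 0.0778] xmin -0.06012651686451154 0.08018337273498098
[[0.136, 0.0045, 0.136, 35.0], [0.064, -0.0024, 0.064, 36.0], [0.036, 0.0014, 0.036, 37.0], [-0.036, 0.0041, -0.0359, 37.0], [-0.064, -0.0027, -0.064, 34.0], [-0.136, -0.0006, -0.1361, 36.0]] top bar x [0.0771 0.0774 0.0774] xmin -0.059886847907774515 0.07972745350390843
[[0.136, 0.0039, 0.136, 35.0], [0.064, -0.003, 0.064, 36.0], [0.036, 0.0008, 0.036, 37.0], [-0.036, 0.0035, -0.0359, 37.0], [-0.064, -0.0033, -0.064, 34.0], [-0.136, -0.0012, -0.1361, 36.0]] top bar x [0.0772 0.0774 0.0773] xmin -0.059849230840178826 0.07972704013385648
[[0.136, 0.0038, 0.136, 35.0], [0.064, -0.0031, 0.064, 36.0], [0.036, 0.0007, 0.036, 37.0], [-0.036, 0.0034, -0.0359, 37.0], [-0.064, -0.0034, -0.064, 34.0], [-0.136, -0.0013, -0.1361, 36.0]] top bar x [0.0772 0.0774 0.0773] xmin -0.0598433390466028 0.0797291396084159
C [ 0.60687478 -0.03739339  0.056     ] yaw 0.016498172585099856 [array([0.6052, 0.0626, 0.056 ]), array([ 0.6069, -0.0374,  0.056 ]), array([ 0.6085, -0.1374,  0.056 ])]
```

```bash
cat >> h.py <<'E'
from scipy.spatial.transform import Rotation as Ro
def Rtool(psi,tilt=0.0):
    """tool down, tool x at yaw psi(deg), tilt rad: fingers lean forward (+x world) about world y"""
    R=Ro.from_matrix(np.array([[np.cos(np.radians(psi)),np.sin(np.radians(psi)),0],[np.sin(np.radians(psi)),-np.cos(np.radians(psi)),0],[0,0,-1.]]))
    yaw=0.0165 if tilt else 0
    ax=np.array([-np.sin(yaw),np.cos(yaw),0])
    return Ro.from_rotvec(-tilt*ax)*R
def calc(pos,psi,tilt=0.0):
    s=read_state(); R=Ro.from_rotvec(s['orientation'])
    d=R.inv().apply(np.array(pos)-s['tool_pos']); rv=(R.inv()*Rtool(psi,tilt)).as_rotvec()
    n=max(1,int(np.ceil(abs(d).max()/.1)))
    M=R.as_matrix()
    print('t',round(float(s['t']),1),'pos',s['tool_pos'].round(4),'x yaw',np.degrees(np.arctan2(M[1,0],M[0,0])).round(1),'F',s['force'].round(1),'T',np.round(s['wrist_torque'],2),'open',round(float(s['opening']),4),'q',np.round(s['q'],2))
    print('need shift/0.1',(d/.1).round(3),'turn/pi',(rv/np.pi).round(4),'ncalls',n)
E
python3 - <<'E'
from h import *
c=dict(np.load('pics/top0.npz'))
print('beaker base', onz(c,[[180,193]],0),'rim',onz(c,[[169,173],[189,173]],.094).round(3),'wash base',onz(c,[[371,198]],0).round(3),'pen',onz(c,[[299,268]],0).round(3))
calc([.432,.248,.22],190.7)
E
```

```text
beaker base [[0.67886546 0.36792095 0.        ]] rim [[0.715 0.392 0.094]
 [0.708 0.318 0.094]] wash base [[ 0.585 -0.36  -0.   ]] pen [[ 0.33  -0.054  0.   ]]
t 0.1 pos [0.1707 0.5748 0.2179] x yaw 163.5 F [ 0.5 -0.1 -0.6] T [-0.02 -0.04 -0.02] open 0.0926 q [ 1.2   0.13  1.49 -0.    1.52 -0.09]
need shift/0.1 [-3.435 -2.388 -0.018] turn/pi [-4.000e-04 -1.000e-04 -1.514e-01] ncalls 4
```

Emit:
move_arm(series=[[-0.9, -0.6, 0, 0, 0, 0, 0.6], [-0.9, -0.6, 0, 0, 0, 0, 0.6], [-0.9, -0.6, 0, 0, 0, 0, 0.6]], squeeze=20)

```text
t: 0.45
tool_pos: [0.2425, 0.4888, 0.2181]
orientation: [0.456, 3.107, -0.003]
force: [0.2, -0.6, -0.6]
opening: 0.0758
```

Emit:
move_arm(series=[[-0.9, -0.6, 0, 0, 0, 0, 0.6], [-0.9, -0.6, 0, 0, 0, 0, 0.6], [-0.9, -0.6, 0, 0, 0, 0, 0.6]])

```text
t: 0.75
tool_pos: [0.3117, 0.4058, 0.2185]
orientation: [0.457, 3.107, -0.002]
force: [0.2, 0.2, -0.1]
opening: 0.0742
```

Emit:
move_arm(series=[[-0.9, -0.6, 0, 0, 0, 0, 0.6], [-0.9, -0.6, 0, 0, 0, 0, 0.6], [-0.9, -0.6, 0, 0, 0, 0, 0.6]])

```text
t: 1.05
tool_pos: [0.3807, 0.3228, 0.2186]
orientation: [0.458, 3.107, -0.001]
force: [-0.6, 0.5, 0.5]
opening: 0.0745
```

Emit:
move_arm(series=[[-0.73, -0.6, 0, 0, 0, -0.15, 0.6], [-0.73, -0.6, 0, 0, 0, -0.15, 0.6], [-0.73, -0.6, 0, 0, 0, -0.15, 0.6], [-0.73, -0.6, 0, 0, 0, -0.15, 0.6], [-0.73, -0.6, 0, 0, 0, -0.15, 0.6]])

```text
t: 1.55
tool_pos: [0.4312, 0.2479, 0.2185]
orientation: [0.286, -3.128, -0.001]
force: [-0.0, 0.3, 0.0]
opening: 0.0743
```

```bash
python3 - <<'E'
from h import *
snap('top','top1.png'); c=snap('wrist','w1.png')
calc([.432,.248,.002],190.7)
# plate corners predicted
E
```

```text
t 1.6 pos [0.4309 0.2482 0.2185] x yaw -169.6 F [-0.4  0.7 -0.1] T [ 0.01 -0.02  0.01] open 0.0745 q [ 0.42 -0.15  1.77  0.    1.52 -1.33]
need shift/0.1 [-0.011 -0.004  2.165] turn/pi [ 0.0001 -0.0001 -0.0018] ncalls 3
```

View pics/top1.png

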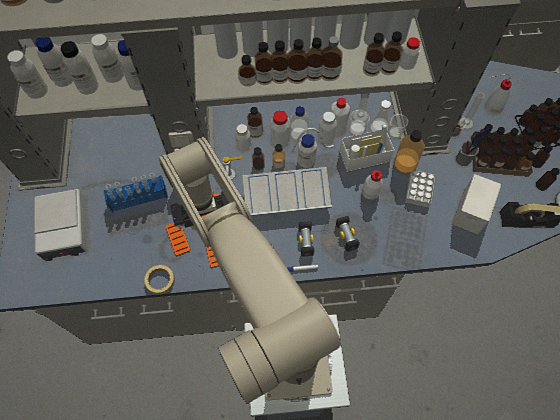

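View pics/w1.png

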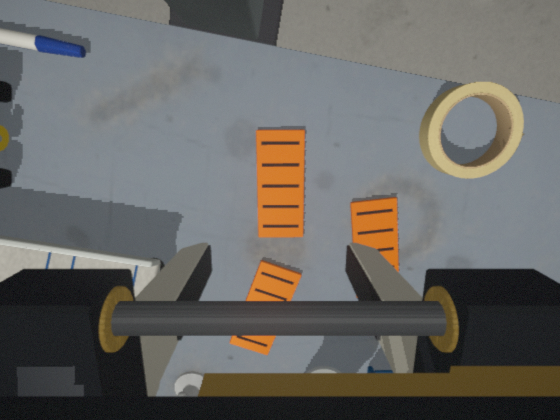

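The top view shows no third cylinder, and the roll is at (158,280). In the wrist view the plate is centred between the fingers at column 281. I'll go down and pinch it.

Emit:
move_arm(series=[[0, 0, 0.5, 0, 0, 0, 0.6], [0, 0, 1, 0, 0, 0, 0.6], [0, 0, 1, 0, 0, 0, 0.6]])

```text
t: 1.95
tool_pos: [0.4258, 0.2459, 0.1115]
orientation: [0.284, -3.117, 0.006]
force: [-1.0, 0.4, -1.0]
opening: 0.0745
```

Emit:
move_arm(series=[[-0.01, 0, 0.4, 0, 0, 0, 0.6], [-0.01, 0, 0.8, 0, 0, 0, 0.6], [-0.01, 0, 0.9, 0, 0, 0, 0.6], [-0.01, 0, 1, 0, 0, 0, 0.6]])

```text
t: 2.35
tool_pos: [0.4329, 0.2483, 0.0199]
orientation: [-0.286, 3.128, 0.0]
force: [0.6, 0.1, 1.0]
opening: 0.0742
```

Emit:
move_arm(series=[[0, 0, 0.08, 0, 0, 0, 0.6], [0, 0, 0.16, 0, 0, 0, 0.6], [0, 0, 0.16, 0, 0, 0, -0.3], [0, 0, 0.16, 0, 0, 0, -0.3], [0, 0, 0.16, 0, 0, 0, -0.3], [0, 0, 0.16, 0, 0, 0, -0.3]])

```text
t: 2.95
tool_pos: [0.4329, 0.2479, 0.0034]
orientation: [-0.286, 3.127, 0.001]
force: [-0.0, 0.0, 2.9]
opening: 0.0556
```

```bash
cat >> h.py <<'E'
_y=0.0165
DY=np.array([-np.sin(_y),np.cos(_y),0]);DX=np.array([np.cos(_y)*np.cos(.35),np.sin(_y)*np.cos(.35),np.sin(.35)]);DZ=np.cross(DX,DY)
BAY={b:np.array([.606,-.0374,.056])+DY*(.1*(2-b)) for b in (1,2,3)}
def bp(b,x=0,y=0,z=0): return BAY[b]+DX*x+DY*y+DZ*z
E
python3 - <<'E'
from h import *
print(bp(3,0.005,0,.11), bp(3,.005,0,.004))
calc(bp(3,.005,0,.11),180.95,.35)
E
```

```text
[ 0.57463252 -0.13793122  0.16104549] [ 0.61097474 -0.13733152  0.06147198]
t 3.0 pos [0.4329 0.2479 0.0034] x yaw -169.6 F [-0.   0.   2.9] T [ 0.02  0.07 -0.03] open 0.0556 q [ 0.42  0.08  1.96  0.    1.1  -1.34]
need shift/0.1 [-0.696 -4.051 -1.577] turn/pi [ 0.0094 -0.1108  0.0522] ncalls 5
```

Emit:
move_arm(series=[[0, 0, -0.2, 0, 0, 0, -0.3], [0, 0, -0.6, 0, 0, 0, -0.3], [0, 0, -1, 0, 0, 0, -0.3], [0, 0, -1, 0, 0, 0, -0.3]])

```text
t: 3.35
tool_pos: [0.4363, 0.2494, 0.1094]
orientation: [-0.285, 3.118, 0.005]
force: [1.9, 0.5, -0.6]
opening: 0.0552
```

Emit:
move_arm(series=[[0, -0.2, -0.2, 0, 0, 0, -0.3], [0, -0.6, -0.6, 0, 0, 0, -0.3], [0, -1, -0.8, 0, 0, 0, -0.3], [0, -1, -0.8, 0, 0, 0, -0.3]])

```text
t: 3.75
tool_pos: [0.4533, 0.1459, 0.1864]
orientation: [-0.28, 3.123, -0.002]
force: [0.9, 0.2, -0.9]
opening: 0.0552
```

```bash
python3 - <<'E'
from h import *
calc(bp(3,.005,0,.11),180.95,.35)
E
```

```text
t 3.8 pos [0.4533 0.1459 0.1864] x yaw -169.8 F [ 0.9  0.2 -0.9] T [ 0.09  0.01 -0.04] open 0.0552 q [ 0.21 -0.2   1.87 -0.    1.47 -1.54]
need shift/0.1 [-0.688 -3.008  0.263] turn/pi [ 0.0087 -0.1091  0.0511] ncalls 4
```

Emit:
move_arm(series=[[0, -0.4, 0, 0, 0, 0, -0.3], [0, -0.8, 0, 0, 0, 0, -0.3], [0, -1, 0, 0, 0, 0, -0.3]])

```text
t: 4.05
tool_pos: [0.4684, 0.049, 0.1815]
orientation: [0.284, -3.128, 0.001]
force: [0.1, 0.9, -1.3]
opening: 0.0554
```

Emit:
move_arm(series=[[0, -0.4, 0, 0, 0, 0, -0.3], [0, -0.8, 0, 0, 0, 0, -0.3], [0, -1, 0, 0, 0, 0, -0.3]])

```text
t: 4.35
tool_pos: [0.4866, -0.0495, 0.1814]
orientation: [0.284, -3.128, 0.0]
force: [-0.5, 0.2, -0.3]
opening: 0.0554
```

Emit:
move_arm(series=[[-0.3, -0.4, 0.05, 0.004, -0.05, 0.025, -0.3], [-0.6, -0.8, 0.15, 0.006, -0.08, 0.04, -0.3], [-0.69, -1, 0.26, 0.009, -0.109, 0.051, -0.3], [-0.69, -1, 0.26, 0.009, -0.109, 0.051, -0.3], [-0.69, -1, 0.26, 0.009, -0.109, 0.051, -0.3]])

```text
t: 4.85
tool_pos: [0.5713, -0.1325, 0.1551]
orientation: [-0.028, 2.802, 0.006]
force: [0.0, 0.6, -0.9]
opening: 0.0554
```

```bash
python3 - <<'E'
from h import *
calc(bp(3,.005,0,.006),180.95,.35)
E
```

```text
t 4.8 pos [ 0.5713 -0.1325  0.1551] x yaw -178.9 F [ 0.   0.6 -0.9] T [-0.01  0.22 -0.02] open 0.0554 q [-0.41 -0.18  1.95  0.16  1.07 -2.05]
need shift/0.1 [-0.062 -0.057  0.995] turn/pi [ 0.0007 -0.0035  0.0009] ncalls 1
```

Emit:
move_arm(series=[[-0.06, -0.06, 0.3, 0.001, -0.003, 0.001, -0.3], [-0.06, -0.06, 0.6, 0.001, -0.003, 0.001, -0.3], [-0.06, -0.06, 0.8, 0.001, -0.003, 0.001, -0.3], [-0.06, -0.06, 0.85, 0.001, -0.003, 0.001, -0.3], [-0.06, -0.06, 0.85, 0.001, -0.003, 0.001, -0.3]])

```text
t: 5.35
tool_pos: [0.607, -0.1371, 0.0783]
orientation: [-0.026, 2.791, 0.002]
force: [-0.4, -0.5, -0.3]
opening: 0.0555
```

```bash
python3 - <<'E'
from h import *
calc(bp(3,.005,0,.004),180.95,.35)
c=snap('top','t2.png'); cv2.imwrite('pics/t2c.png',cv2.resize(c['frame'][150:280,140:420],None,fx=2.85,fy=2.85)[:,:,::-1])
E
```

```text
t 5.3 pos [ 0.607  -0.1371  0.0783] x yaw -178.9 F [-0.4 -0.5 -0.3] T [ 0.05  0.23 -0.  ] open 0.0555 q [-0.39 -0.    1.94  0.17  0.89 -2.06]
need shift/0.1 [ 0.021 -0.003  0.171] turn/pi [-0.0002  0.0002  0.0008] ncalls 1
```

View pics/t2c.png

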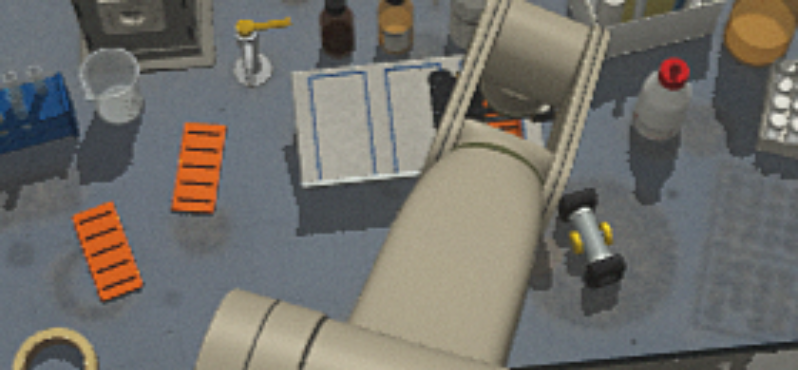

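The plate is square over bay 3. I'll lower it onto the deck.

Emit:
move_arm(series=[[0.02, 0, 0.06, 0, 0, 0, -0.3], [0.02, 0, 0.11, 0, 0, 0, -0.3], [0.02, 0, 0.14, 0, 0, 0, -0.3], [0.02, 0, 0.16, 0, 0, 0, -0.3], [0.02, 0, 0.16, 0, 0, 0, -0.3]])

```text
t: 5.9
tool_pos: [0.6106, -0.1386, 0.0626]
orientation: [-0.023, 2.789, 0.001]
force: [0.2, 0.3, 0.3]
opening: 0.0553
```

Emit:
move_arm(series=[[0, 0, 0.01, 0, 0, 0, -0.3], [0, 0, 0.02, 0, 0, 0, -0.3], [0, 0, 0.02, 0, 0, 0, -0.3]])

```text
t: 6.2
tool_pos: [0.6114, -0.1386, 0.061]
orientation: [-0.024, 2.789, 0.001]
force: [-0.1, 0.1, -0.6]
opening: 0.0552
```

```bash
python3 - <<'E'
from h import *
calc(bp(3,.005,0,.004),180.95,.35)
E
```

```text
t 6.2 pos [ 0.6114 -0.1386  0.061 ] x yaw -179.0 F [-0.1  0.1 -0.6] T [ 0.01  0.19 -0.  ] open 0.0552 q [-0.39  0.03  1.94  0.18  0.85 -2.07]
need shift/0.1 [ 0.002  0.013 -0.006] turn/pi [-0.0007  0.0008  0.0002] ncalls 1
```

Emit:
move_arm(series=[[0, 0.01, 0.01, 0, 0, 0, -0.3], [0, 0.01, 0.02, 0, 0, 0, -0.3], [0, 0.01, 0.02, 0, 0, 0, -0.3]])

```text
t: 6.5
tool_pos: [0.6121, -0.1382, 0.0604]
orientation: [-0.024, 2.789, -0.001]
force: [-10.9, -1.9, 11.1]
opening: 0.0553
```

```bash
python3 - <<'E'
from h import *
calc(bp(3,.005,0,.004),180.95,.35)
c=snap('wrist','w2.png');snap('scene','s2.png')
E
```

```text
t 6.5 pos [ 0.6121 -0.1382  0.0604] x yaw -179.0 F [-10.9  -1.9  11.1] T [-0.07  1.4  -0.07] open 0.0553 q [-0.38  0.04  1.94  0.18  0.85 -2.07]
need shift/0.1 [ 0.007  0.009 -0.014] turn/pi [-0.001   0.0009  0.0004] ncalls 1
```

View pics/w2.png

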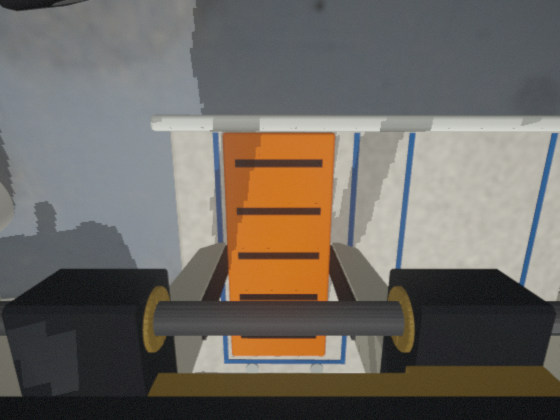

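Bay 3's outline spans columns 218 to 356 and the plate 223 to 333, so the plate sits about 4 mm to −y. I'll lift slightly, shift it and release.

Emit:
move_arm(series=[[0, 0, -0.03, 0, 0, 0, -0.3], [0, 0.04, -0.03, 0, 0, 0, -0.3], [0, 0.04, -0.01, 0, 0, 0, -0.3], [0, 0.04, -0.01, 0, 0, 0, -0.3], [0, 0.04, -0.01, 0, 0, 0, 0.4], [0, 0.04, -0.01, 0, 0, 0, 0.4], [0, 0.04, -0.01, 0, 0, 0, 0.4], [0, 0.04, -0.01, 0, 0, 0, 0.4]])

```text
t: 7.4
tool_pos: [0.6116, -0.1335, 0.0598]
orientation: [-0.024, 2.789, 0.001]
force: [0.5, 0.1, -1.2]
opening: 0.0651
```

Emit:
move_arm(series=[[0, 0, -0.2, 0, 0, 0, 0.4], [0, 0, -0.6, 0, 0, 0, 0.5], [0, 0, -1, 0, 0, 0, 0.6], [0, 0, -1, 0, 0, 0, 0.6]])

```text
t: 7.8
tool_pos: [0.5797, -0.1354, 0.1611]
orientation: [-0.024, 2.78, -0.005]
force: [1.1, 0.3, -0.1]
opening: 0.074
```

```bash
python3 - <<'E'
from h import *
snap('wrist','w3.png')
calc([.490,.380,.18],197.2)
E
```

```text
t 7.8 pos [ 0.579  -0.1349  0.1582] x yaw -179.0 F [-0.1  0.1  0.2] T [ 0.07  0.15 -0.  ] open 0.0738 q [-0.4  -0.18  1.95  0.16  1.05 -2.05]
need shift/0.1 [ 0.669  5.162 -0.512] turn/pi [-0.0178  0.1133 -0.0892] ncalls 6
```

View pics/w3.png

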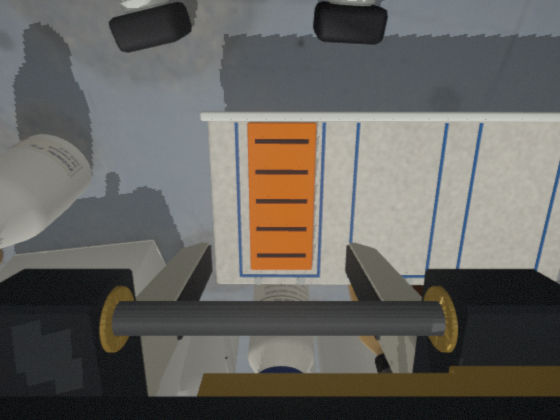

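The plate is centred in bay 3, columns 248 to 316 inside 238 to 324. Next is plate B.

Emit:
move_arm(series=[[0.2, 0.4, -0.4, -0.018, 0.113, -0.089, 0.6], [0.3, 0.8, -0.5, -0.018, 0.113, -0.089, 0.6], [0.67, 1, -0.5, -0.018, 0.113, -0.089, 0.6], [0.67, 1, -0.5, -0.018, 0.113, -0.089, 0.6], [0.67, 1, -0.5, -0.018, 0.113, -0.089, 0.6]])

```text
t: 8.35
tool_pos: [0.4952, -0.0346, 0.1758]
orientation: [0.47, -3.1, -0.008]
force: [-0.0, -0.4, -0.9]
opening: 0.0747
```

```bash
python3 - <<'E'
from h import *
calc([.490,.380,.18],197.2)
E
```

```text
t 8.3 pos [ 0.4952 -0.0346  0.1758] x yaw -162.8 F [-0.  -0.4 -0.9] T [ 0.   -0.03  0.01] open 0.0747 q [-0.17 -0.12  1.82  0.    1.45 -2.05]
need shift/0.1 [-1.179  3.975 -0.026] turn/pi [ 0.0018 -0.0018  0.0002] ncalls 4
```

Emit:
move_arm(series=[[-0.3, 1, 0, 0, 0, 0, 0.6], [-0.3, 1, 0, 0, 0, 0, 0.6], [-0.3, 1, 0, 0, 0, 0, 0.6]])

```text
t: 8.65
tool_pos: [0.4945, 0.0727, 0.1773]
orientation: [0.471, -3.102, -0.01]
force: [1.1, -0.3, -1.3]
opening: 0.0743
```

Emit:
move_arm(series=[[-0.3, 1, 0, 0, 0, 0, 0.6], [-0.3, 1, 0, 0, 0, 0, 0.6], [-0.3, 1, 0, 0, 0, 0, 0.6]])

```text
t: 8.95
tool_pos: [0.4937, 0.177, 0.1777]
orientation: [0.472, -3.102, -0.01]
force: [-1.1, -0.0, -0.1]
opening: 0.0742
```

Emit:
move_arm(series=[[-0.3, 1, 0, 0, 0, 0, 0.6], [-0.3, 1, 0, 0, 0, 0, 0.6], [-0.3, 1, 0, 0, 0, 0, 0.6]])

```text
t: 9.25
tool_pos: [0.4928, 0.281, 0.1779]
orientation: [0.471, -3.102, -0.009]
force: [-0.5, -0.7, -0.6]
opening: 0.0744
```

Emit:
move_arm(series=[[-0.28, 0.97, 0, 0, 0, 0, 0.6], [-0.28, 0.97, 0, 0, 0, 0, 0.6], [-0.28, 0.97, 0, 0, 0, 0, 0.6], [-0.28, 0.97, 0, 0, 0, 0, 0.6]])

```text
t: 9.65
tool_pos: [0.4913, 0.3781, 0.1779]
orientation: [0.469, -3.101, -0.005]
force: [0.1, -0.1, -0.1]
opening: 0.0744
```

```bash
python3 - <<'E'
from h import *
calc([.490,.380,.003],197.2)
c=snap('wrist','w4.png')
hsv=cv2.cvtColor(c['frame'],cv2.COLOR_RGB2HSV)
m=cv2.inRange(hsv,(3,170,130),(16,255,255)); m=cv2.morphologyEx(m,cv2.MORPH_CLOSE,np.ones((9,9)))
for k in cv2.findContours(m,0,2)[0]:
    if cv2.contourArea(k)<400: continue
    print(cv2.minAreaRect((onz(c,k.reshape(-1,2),.006)[:,:2]*1000).astype(np.float32)))
E
```

```text
t 9.7 pos [0.4913 0.3781 0.1779] x yaw -162.8 F [ 0.1 -0.1 -0.1] T [ 0.03 -0.05  0.01] open 0.0744 q [ 0.57  0.21  1.48  0.01  1.46 -1.3 ]
need shift/0.1 [-0.002  0.015  1.749] turn/pi [ 0.0013 -0.0016  0.    ] ncalls 2
((592.4415283203125, 260.56671142578125), (54.57285690307617, 122.49976348876953), 80.13176727294922)
((486.5541687011719, 382.5575866699219), (126.99442291259766, 54.664798736572266), 17.058412551879883)
```

View pics/w4.png

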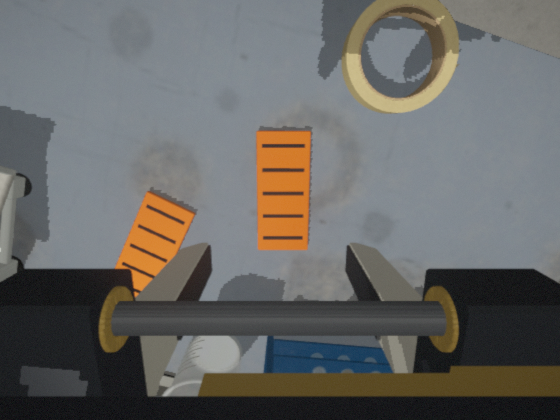

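Emit:
move_arm(series=[[0, 0.02, 0.5, 0.001, -0.001, 0, 0.6], [0, 0.02, 0.9, 0.001, -0.001, 0, 0.6], [0, 0.02, 1, 0.001, -0.001, 0, 0.6], [0, 0.02, 1, 0.001, -0.001, 0, 0.6]])

```text
t: 10.1
tool_pos: [0.4889, 0.3786, 0.0772]
orientation: [0.466, -3.102, 0.001]
force: [0.5, -0.3, 0.1]
opening: 0.0742
```

Emit:
move_arm(series=[[0, 0, 0.4, 0, 0, 0, 0.6], [0, 0, 0.65, 0, 0, 0, 0.6], [0, 0, 0.75, 0, 0, 0, 0.6], [0, 0, 0.75, 0, 0, 0, 0.6], [0, 0, 0.75, 0, 0, 0, -0.3], [0, 0, 0.75, 0, 0, 0, -0.3], [0, 0, 0.75, 0, 0, 0, -0.3], [0, 0, 0.75, 0, 0, 0, -0.3]])

```text
t: 10.9
tool_pos: [0.491, 0.3821, 0.0063]
orientation: [-0.47, 3.104, 0.004]
force: [2.2, -5.9, 6.9]
opening: 0.0474
```

```bash
python3 - <<'E'
from h import *
calc([.47,.24,.19],180)
E
```

```text
t 10.9 pos [0.491  0.3821 0.0063] x yaw -162.8 F [ 2.2 -5.9  6.9] T [-0.93 -0.27 -0.06] open 0.0474 q [ 0.58  0.38  1.6   0.    1.16 -1.29]
need shift/0.1 [ 0.617 -1.291 -1.841] turn/pi [0.0008 0.0006 0.0956] ncalls 2
```

The opening is 47 mm, so the pads are riding over the plate at z 6 mm. I'll open and go lower.

Emit:
move_arm(series=[[0, 0, 0, 0, 0, 0, 0.6], [0, 0, 0, 0, 0, 0, 0.6], [0, 0, 0, 0, 0, 0, 0.6], [0, 0, 0, 0, 0, 0, 0.6]])

```text
t: 11.3
tool_pos: [0.4896, 0.3815, 0.0044]
orientation: [0.47, -3.105, -0.003]
force: [0.3, -0.0, 0.7]
opening: 0.0726
```

```bash
python3 - <<'E'
from h import *
calc([.489,.3805,.002],197.2)
snap('wrist','w5.png');snap('scene','s5.png')
E
```

```text
t 11.3 pos [0.4896 0.3815 0.0044] x yaw -162.8 F [ 0.3 -0.   0.7] T [ 0.04 -0.01  0.  ] open 0.0726 q [ 0.58  0.38  1.61  0.    1.16 -1.29]
need shift/0.1 [ 0.009 -0.007  0.024] turn/pi [ 0.0006 -0.0002  0.    ] ncalls 1
```

View pics/w5.png

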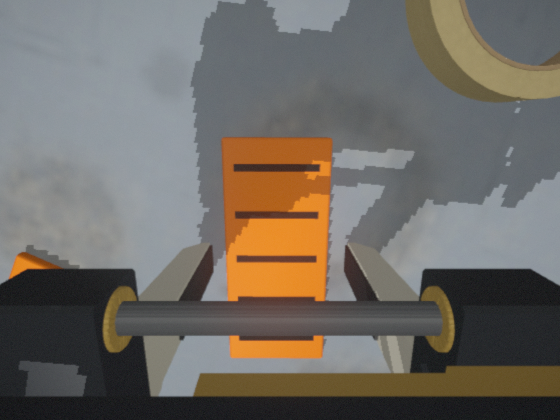

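Emit:
move_arm(series=[[0, 0, 0.02, 0, 0, 0, 0.6], [0, 0, 0.03, 0, 0, 0, 0.6], [0, 0, 0.03, 0, 0, 0, 0.6], [0, 0, 0.03, 0, 0, 0, 0], [0, 0, 0.03, 0, 0, 0, -0.3], [0, 0, 0.03, 0, 0, 0, -0.3], [0, 0, 0.03, 0, 0, 0, -0.3], [0, 0, 0.03, 0, 0, 0, -0.3]])

```text
t: 12.2
tool_pos: [0.4894, 0.3813, 0.0009]
orientation: [0.47, -3.105, -0.002]
force: [-0.3, 0.2, 0.8]
opening: 0.0555
```

Emit:
move_arm(series=[[0, 0, -0.2, 0, 0, 0, -0.3], [0, 0, -0.6, 0, 0, 0, -0.3], [0, 0, -1, 0, 0, 0, -0.3], [0, 0, -1, 0, 0, 0, -0.3]])

```text
t: 12.6
tool_pos: [0.4934, 0.3837, 0.1085]
orientation: [-0.469, 3.098, 0.01]
force: [1.2, 0.4, -0.3]
opening: 0.0558
```

Emit:
move_arm(series=[[0.15, -0.4, -0.4, 0, 0, 0.03, -0.3], [0.3, -0.8, -0.8, 0, 0, 0.06, -0.3], [0.35, -1, -0.9, 0, 0, 0.095, -0.3], [0.35, -1, -0.9, 0, 0, 0.095, -0.3]])

```text
t: 13.0
tool_pos: [0.4881, 0.2729, 0.1948]
orientation: [0.007, 3.137, 0.004]
force: [0.3, 1.5, -0.7]
opening: 0.0555
```

Emit:
move_arm(series=[[0, -0.4, 0, 0, 0, 0, -0.3], [0, -0.8, 0, 0, 0, 0, -0.3], [0, -1, 0, 0, 0, 0, -0.3]])

```text
t: 13.3
tool_pos: [0.4855, 0.1732, 0.1894]
orientation: [0.003, -3.139, -0.001]
force: [0.1, -0.6, -0.9]
opening: 0.0558
```

Emit:
move_arm(series=[[0, -0.4, 0, 0, 0, 0, -0.3], [0, -0.8, 0, 0, 0, 0, -0.3], [0, -1, 0, 0, 0, 0, -0.3], [0, -1, 0, 0, 0, 0, -0.3]])

```text
t: 13.7
tool_pos: [0.4859, 0.0732, 0.1894]
orientation: [-0.001, -3.139, -0.001]
force: [0.0, 1.0, -1.0]
opening: 0.0557
```

```bash
python3 - <<'E'
from h import *
calc(bp(2,.006,0.003,.1),180.95,.35)
E
```

```text
t 13.7 pos [0.4859 0.0732 0.1894] x yaw 180.0 F [ 0.  1. -1.] T [0.02 0.04 0.02] open 0.0557 q [ 0.04 -0.15  1.82  0.    1.47 -1.53]
need shift/0.1 [-0.915 -1.081  0.371] turn/pi [-0.0007 -0.1123 -0.0054] ncalls 2
```

Emit:
move_arm(series=[[-0.2, -0.4, 0, 0, -0.04, 0, -0.3], [-0.5, -0.8, 0.1, 0, -0.08, -0.003, -0.3], [-0.8, -1, 0.2, 0, -0.112, -0.005, -0.3], [-0.91, -1, 0.37, 0, -0.112, -0.005, -0.3], [-0.91, -1, 0.37, 0, -0.112, -0.005, -0.3], [-0.91, -1, 0.37, 0, -0.112, -0.005, -0.3]])

```text
t: 14.3
tool_pos: [0.5766, -0.0234, 0.1524]
orientation: [-0.026, 2.794, 0.004]
force: [-0.3, -0.2, 0.1]
opening: 0.0556
```

```bash
python3 - <<'E'
from h import *
calc(bp(2,.006,0.003,.001),180.95,.35)
E
```

```text
t 14.3 pos [ 0.5766 -0.0234  0.1524] x yaw -178.9 F [-0.3 -0.2  0.1] T [0.03 0.14 0.05] open 0.0556 q [-0.17 -0.23  2.    0.07  1.03 -1.79]
need shift/0.1 [-0.005 -0.115  0.995] turn/pi [ 0.0001 -0.0008  0.0006] ncalls 1
```

Emit:
move_arm(series=[[0, -0.11, 0.3, 0, 0, 0, -0.3], [0, -0.11, 0.6, 0, 0, 0, -0.3], [0, -0.11, 0.8, 0, 0, 0, -0.3], [0, -0.11, 0.92, 0, 0, 0, -0.3], [0, -0.11, 0.92, 0, 0, 0, -0.3]])

```text
t: 14.8
tool_pos: [0.6084, -0.0341, 0.0656]
orientation: [-0.026, 2.794, 0.003]
force: [0.6, 0.3, 0.0]
opening: 0.0557
```

```bash
python3 - <<'E'
from h import *
calc(bp(2,.006,0.003,.001),180.95,.35)
c=snap('wrist','w6.png')
E
```

```text
t 14.8 pos [ 0.6084 -0.0341  0.0656] x yaw -178.9 F [0.6 0.3 0. ] T [-0.02  0.25 -0.01] open 0.0557 q [-0.18 -0.03  1.99  0.09  0.84 -1.82]
need shift/0.1 [-0.004 -0.002  0.072] turn/pi [-0.     -0.0008  0.0007] ncalls 1
```

View pics/w6.png

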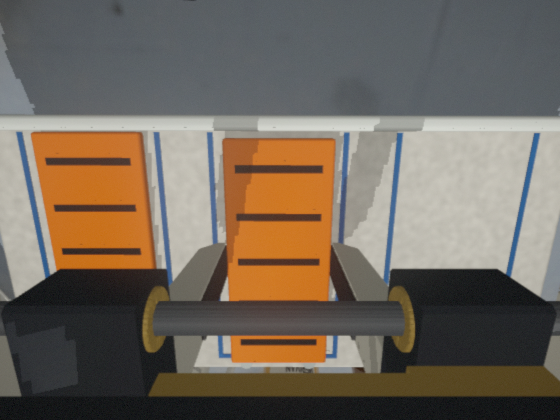

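The plate is centred in bay 2, columns 222 to 334 inside 211 to 347. I'll lower and release.

Emit:
move_arm(series=[[0, 0, 0.04, 0, 0, 0, -0.3], [0, 0, 0.06, 0, 0, 0, -0.3], [0, 0, 0.075, 0, 0, 0, -0.3], [0, 0, 0.075, 0, 0, 0, -0.3], [0, 0, 0.07, 0, 0, 0, 0.4], [0, 0, 0.07, 0, 0, 0, 0.4], [0, 0, 0.07, 0, 0, 0, 0.4], [0, 0, 0.07, 0, 0, 0, 0.4]])

```text
t: 15.65
tool_pos: [0.6115, -0.0352, 0.0604]
orientation: [-0.024, 2.791, 0.002]
force: [-0.2, -0.3, 0.1]
opening: 0.0649
```

Emit:
move_arm(series=[[0, 0, -0.2, 0, 0, 0, 0.4], [0, 0, -0.6, 0, 0, 0, 0.5], [0, 0, -1, 0, 0, 0, 0.6], [0, 0, -1, 0, 0, 0, 0.6]])

```text
t: 16.05
tool_pos: [0.5799, -0.0363, 0.1615]
orientation: [-0.025, 2.782, -0.001]
force: [1.0, 0.3, 0.6]
opening: 0.0745
```

```bash
python3 - <<'E'
from h import *
snap('wrist','w7.png')
# plate C grip 18 mm toward robot from centre along its axis (yaw -10)
a=np.radians(-9.9); g=np.array([.597,.2585])-.018*np.array([np.cos(a),np.sin(a)]); print(g)
calc([g[0],g[1],.18],170.1)
E
```

```text
[0.57926803 0.26159472]
t 16.1 pos [ 0.5792 -0.0361  0.1586] x yaw -179.0 F [ 0.9 -0.6 -0.4] T [0.03 0.18 0.01] open 0.0743 q [-0.2  -0.24  2.    0.08  1.03 -1.82]
need shift/0.1 [-0.126  2.976 -0.19 ] turn/pi [0.0099 0.1134 0.0599] ncalls 3
```

View pics/w7.png

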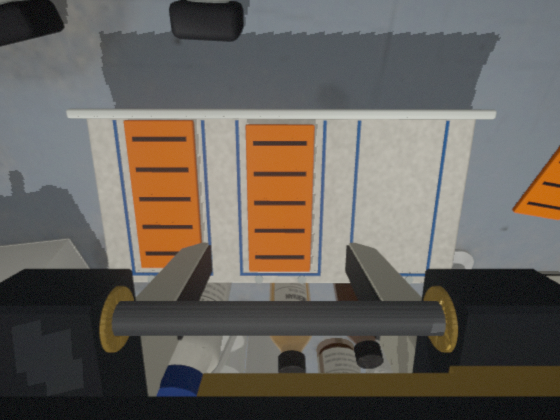

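Both plates are good. Now plate C.

Emit:
move_arm(series=[[0, 0.4, -0.1, 0.01, 0.113, 0.06, 0.6], [0, 0.8, -0.2, 0.01, 0.113, 0.06, 0.6], [-0.1, 1, -0.2, 0.01, 0.113, 0.06, 0.6], [-0.1, 1, -0.2, 0.01, 0.113, 0.06, 0.6]])

```text
t: 16.5
tool_pos: [0.5789, 0.0671, 0.1727]
orientation: [-0.268, -3.117, -0.001]
force: [-0.1, -0.3, -0.1]
opening: 0.0748
```

```bash
python3 - <<'E'
from h import *
calc([.579,.2615,.15],170.1)
E
```

```text
t 16.5 pos [0.5789 0.0671 0.1727] x yaw 170.2 F [-0.1 -0.3 -0.1] T [-0.06  0.02  0.05] open 0.0748 q [ 0.03  0.12  1.58  0.    1.45 -1.37]
need shift/0.1 [0.328 1.916 0.23 ] turn/pi [-0.0002 -0.0042  0.0004] ncalls 2
```

Emit:
move_arm(series=[[0.16, 0.5, 0, 0, -0.004, 0, 0.6], [0.16, 0.95, 0, 0, -0.004, 0, 0.6], [0.16, 0.95, 0, 0, -0.004, 0, 0.6]])

```text
t: 16.8
tool_pos: [0.5776, 0.165, 0.1748]
orientation: [0.264, 3.124, 0.002]
force: [-0.4, -0.4, 0.2]
opening: 0.0745
```

Emit:
move_arm(series=[[0.16, 0.5, 0, 0, 0, 0, 0.6], [0.16, 0.96, 0.2, 0, 0, 0, 0.6], [0.16, 0.96, 0.23, 0, 0, 0, 0.6], [0.16, 0.96, 0.23, 0, 0, 0, 0.6]])

```text
t: 17.2
tool_pos: [0.5781, 0.2576, 0.1507]
orientation: [0.268, 3.126, -0.004]
force: [0.0, -0.2, 0.2]
opening: 0.0744
```

```bash
python3 - <<'E'
from h import *
calc([.579,.2615,.0015],170.1)
c=snap('wrist','w8.png')
hsv=cv2.cvtColor(c['frame'],cv2.COLOR_RGB2HSV)
m=cv2.inRange(hsv,(3,170,130),(16,255,255)); m=cv2.morphologyEx(m,cv2.MORPH_CLOSE,np.ones((9,9)))
for k in cv2.findContours(m,0,2)[0]:
    if cv2.contourArea(k)<400: continue
    print(cv2.minAreaRect((onz(c,k.reshape(-1,2),.006)[:,:2]*1000).astype(np.float32)))
E
```

```text
t 17.2 pos [0.5781 0.2576 0.1507] x yaw 170.2 F [ 0.  -0.2  0.2] T [-0.01  0.01  0.03] open 0.0744 q [ 0.34  0.25  1.47 -0.    1.41 -1.06]
need shift/0.1 [0.004 0.044 1.492] turn/pi [-0.0007  0.0013  0.0006] ncalls 2
((596.1520385742188, 259.27130126953125), (54.41722869873047, 127.9892349243164), 79.96131134033203)
```

View pics/w8.png

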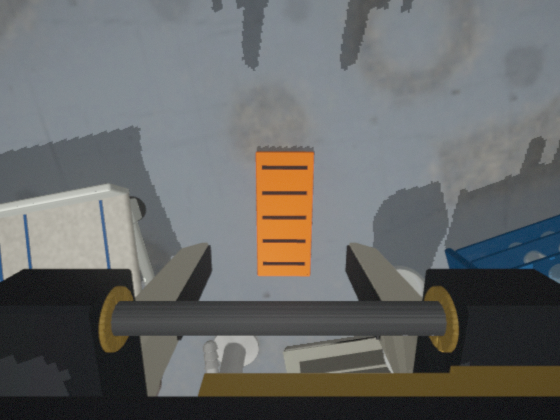

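Emit:
move_arm(series=[[0, 0.04, 0.5, 0, 0.001, 0, 0.6], [0, 0.04, 0.9, 0, 0.001, 0, 0.6], [0, 0.04, 0.9, 0, 0.001, 0, 0.6], [0, 0.04, 0.9, 0, 0.001, 0, 0.6]])

```text
t: 17.65
tool_pos: [0.5807, 0.2602, 0.0638]
orientation: [0.273, 3.127, -0.002]
force: [0.4, 1.0, 0.9]
opening: 0.0745
```

```bash
python3 - <<'E'
from h import *
calc([.579,.2615,.0015],170.1)
c=snap('scene','s9.png'); cv2.imwrite('pics/s9.png',cv2.resize(c['frame'][150:330,140:400],None,fx=3,fy=3)[:,:,::-1])
E
```

```text
t 17.6 pos [0.5807 0.2602 0.0638] x yaw 170.0 F [0.4 1.  0.9] T [-0.01 -0.02 -0.  ] open 0.0745 q [ 0.34  0.34  1.53 -0.    1.26 -1.05]
need shift/0.1 [0.021 0.01  0.623] turn/pi [-0.0003  0.0009 -0.0005] ncalls 1
```

View pics/s9.png

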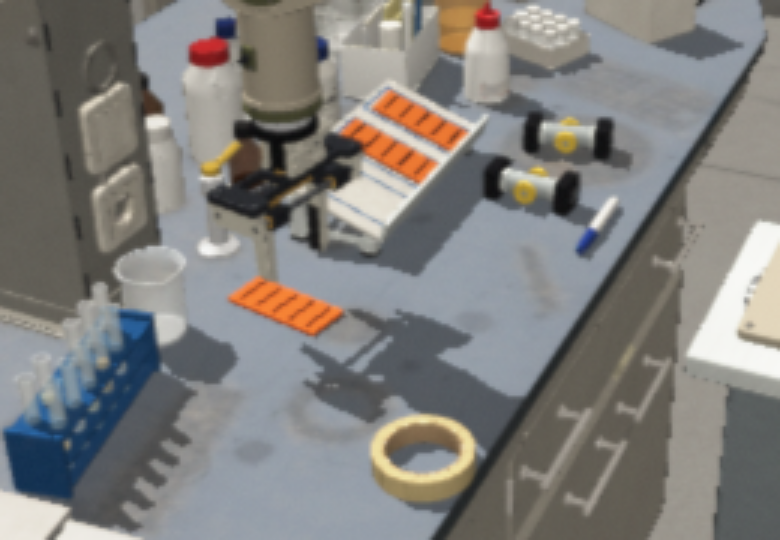

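Emit:
move_arm(series=[[0.02, 0.01, 0.25, 0, 0.001, 0, 0.6], [0.02, 0.01, 0.45, 0, 0.001, 0, 0.6], [0.02, 0.01, 0.58, 0, 0.001, 0, 0.6], [0.02, 0.01, 0.62, 0, 0.001, 0, 0.6], [0.02, 0.01, 0.62, 0, 0.001, 0, 0.6]])

```text
t: 18.2
tool_pos: [0.5799, 0.2632, 0.0023]
orientation: [0.271, 3.128, 0.0]
force: [0.6, -0.2, 0.0]
opening: 0.0744
```

```bash
python3 - <<'E'
from h import *
calc([.579,.2615,.0015],170.1)
E
```

```text
t 18.2 pos [0.5799 0.2632 0.0023] x yaw 170.1 F [ 0.6 -0.2  0. ] T [ 0.01 -0.05 -0.03] open 0.0744 q [ 0.35  0.42  1.56 -0.    1.16 -1.05]
need shift/0.1 [ 0.006 -0.019  0.008] turn/pi [ 0.0001  0.0005 -0.0001] ncalls 1
```

Emit:
move_arm(series=[[0, 0, 0.01, 0, 0, 0, 0.6], [0, 0, 0.01, 0, 0, 0, 0], [0, 0, 0.01, 0, 0, 0, -0.3], [0, 0, 0.01, 0, 0, 0, -0.3], [0, 0, 0.01, 0, 0, 0, -0.3]])

```text
t: 18.7
tool_pos: [0.5795, 0.2633, 0.0008]
orientation: [0.271, 3.129, 0.0]
force: [-0.4, -0.7, 2.6]
opening: 0.0554
```

```bash
python3 - <<'E'
from h import *
calc([.5,.16,.18],180)
snap('wrist','w10.png')
E
```

```text
t 18.7 pos [0.5795 0.2633 0.0008] x yaw 170.1 F [-0.4 -0.7  2.6] T [-0.03  0.07 -0.02] open 0.0554 q [ 0.35  0.42  1.56 -0.    1.16 -1.05]
need shift/0.1 [ 0.604 -1.154 -1.793] turn/pi [ 0.0001  0.0004 -0.055 ] ncalls 2
```

View pics/w10.png

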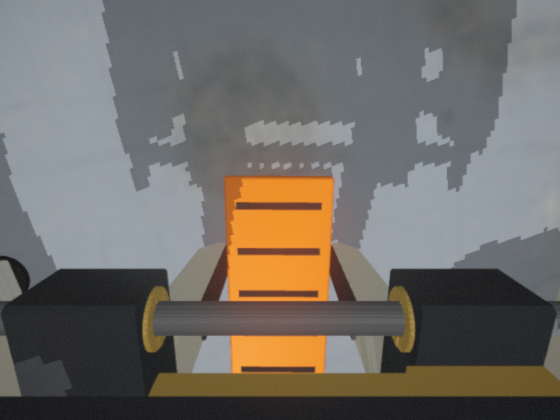

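Emit:
move_arm(series=[[0, 0, -0.2, 0, 0, 0, -0.3], [0, 0, -0.6, 0, 0, 0, -0.3], [0, 0, -1, 0, 0, 0, -0.3], [0, 0, -1, 0, 0, 0, -0.3]])

```text
t: 19.15
tool_pos: [0.5833, 0.2648, 0.1077]
orientation: [0.27, 3.119, 0.007]
force: [1.0, -0.0, 1.1]
opening: 0.0556
```

Emit:
move_arm(series=[[0.2, -0.4, -0.4, 0, 0, -0.02, -0.3], [0.4, -0.8, -0.8, 0, 0, -0.055, -0.3], [0.4, -1, -0.8, 0, 0, -0.055, -0.3], [0.4, -1, -0.8, 0, 0, -0.055, -0.3]])

```text
t: 19.55
tool_pos: [0.5229, 0.1691, 0.1827]
orientation: [0.003, 3.137, -0.001]
force: [0.6, 0.0, 0.6]
opening: 0.0558
```

```bash
python3 - <<'E'
from h import *
calc(bp(1,-.0115,0.003,.1),180.95,.35)
E
```

```text
t 19.6 pos [0.5229 0.1691 0.1827] x yaw 179.9 F [0.6 0.  0.6] T [ 0.09 -0.05  0.01] open 0.0558 q [ 0.22  0.01  1.68 -0.    1.45 -1.35]
need shift/0.1 [-0.364 -1.041  0.369] turn/pi [-0.0012 -0.1101 -0.0059] ncalls 2
```

Emit:
move_arm(series=[[-0.1, -0.4, 0, 0, -0.04, 0, -0.3], [-0.2, -0.8, 0.1, -0.001, -0.08, -0.003, -0.3], [-0.36, -1, 0.2, -0.001, -0.11, -0.006, -0.3], [-0.36, -1, 0.37, -0.001, -0.11, -0.006, -0.3], [-0.36, -1, 0.37, -0.001, -0.11, -0.006, -0.3], [-0.36, -1, 0.37, -0.001, -0.11, -0.006, -0.3]])

```text
t: 20.15
tool_pos: [0.5581, 0.072, 0.1426]
orientation: [-0.026, 2.797, 0.005]
force: [-0.2, -0.1, -1.4]
opening: 0.0556
```

```bash
python3 - <<'E'
from h import *
calc(bp(1,-.0115,0.003,.001),180.95,.35)
E
```

```text
t 20.1 pos [0.5581 0.072  0.1426] x yaw -178.9 F [-0.2 -0.1 -1.4] T [ 0.02  0.19 -0.02] open 0.0556 q [ 0.04 -0.26  2.04 -0.01  1.01 -1.54]
need shift/0.1 [-0.027 -0.072  0.962] turn/pi [ 0.0003 -0.0019  0.0007] ncalls 1
```

Emit:
move_arm(series=[[-0.03, -0.07, 0.3, 0, -0.002, 0, -0.3], [-0.03, -0.07, 0.6, 0, -0.002, 0, -0.3], [-0.03, -0.07, 0.8, 0, -0.002, 0, -0.3], [-0.03, -0.07, 0.88, 0, -0.002, 0, -0.3], [-0.03, -0.07, 0.88, 0, -0.002, 0, -0.3]])

```text
t: 20.65
tool_pos: [0.5912, 0.0658, 0.0608]
orientation: [-0.027, 2.791, 0.005]
force: [-0.7, -0.0, -1.0]
opening: 0.0554
```

```bash
python3 - <<'E'
from h import *
calc(bp(1,-.0115,0.003,.001),180.95,.35)
snap('wrist','w11.png')
E
```

```text
t 20.6 pos [0.5912 0.0658 0.0608] x yaw -178.9 F [-0.7 -0.  -1. ] T [ 0.06  0.23 -0.04] open 0.0554 q [ 0.03 -0.06  2.03 -0.    0.82 -1.56]
need shift/0.1 [ 0.009 -0.004  0.08 ] turn/pi [0.0003 0.0002 0.0009] ncalls 1
```

View pics/w11.png

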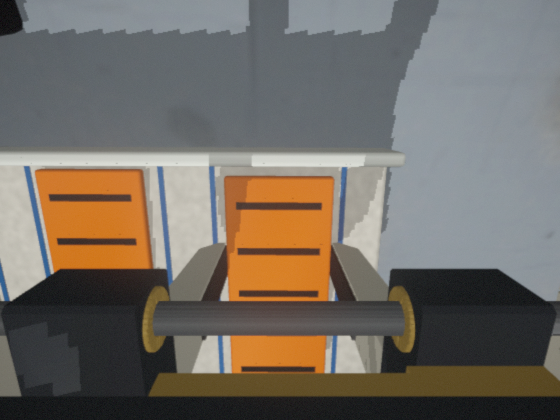

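The plate is centred in bay 1 and clear of the lip. I'll lower and release.

Emit:
move_arm(series=[[0, 0, 0.04, 0, 0, 0, -0.3], [0, 0, 0.07, 0, 0, 0, -0.3], [0, 0, 0.085, 0, 0, 0, -0.3], [0, 0, 0.085, 0, 0, 0, -0.3], [0, 0, 0.08, 0, 0, 0, 0.4], [0, 0, 0.08, 0, 0, 0, 0.4], [0, 0, 0.08, 0, 0, 0, 0.4], [0, 0, 0.08, 0, 0, 0, 0.4]])

```text
t: 21.5
tool_pos: [0.5942, 0.0652, 0.0541]
orientation: [-0.026, 2.789, 0.004]
force: [0.3, -0.2, -0.9]
opening: 0.0654
```

Emit:
move_arm(series=[[0, 0, -0.2, 0, 0, 0, 0.4], [0, 0, -0.6, 0, 0, 0, 0.5], [0, 0, -1, 0, 0, 0, 0.6], [0, 0, -1, 0, 0, 0, 0.6]])

```text
t: 21.9
tool_pos: [0.5624, 0.0648, 0.1551]
orientation: [-0.027, 2.779, 0.004]
force: [0.4, 0.4, 0.5]
opening: 0.074
```

```bash
python3 - <<'E'
from h import *
snap('wrist','w12.png')
c=snap('top','t12.png'); np.savez('pics/t12.npz',**c); cv2.imwrite('pics/t12c.png',cv2.resize(c['frame'][150:280,240:400],None,fx=4.5,fy=4.5,interpolation=cv2.INTER_CUBIC)[:,:,::-1])
c=snap('scene','s12.png'); np.savez('pics/s12.npz',**c)
E
```

```text
(no output)
```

View pics/w12.png

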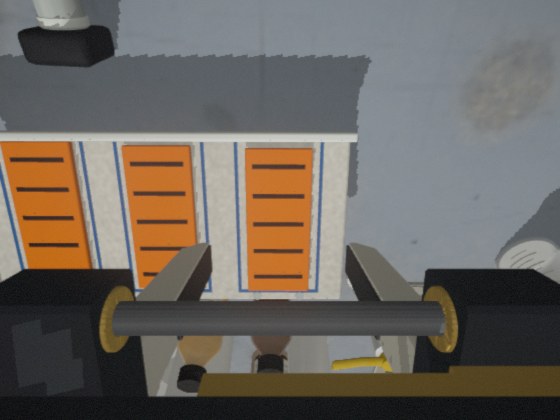

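View pics/t12c.png

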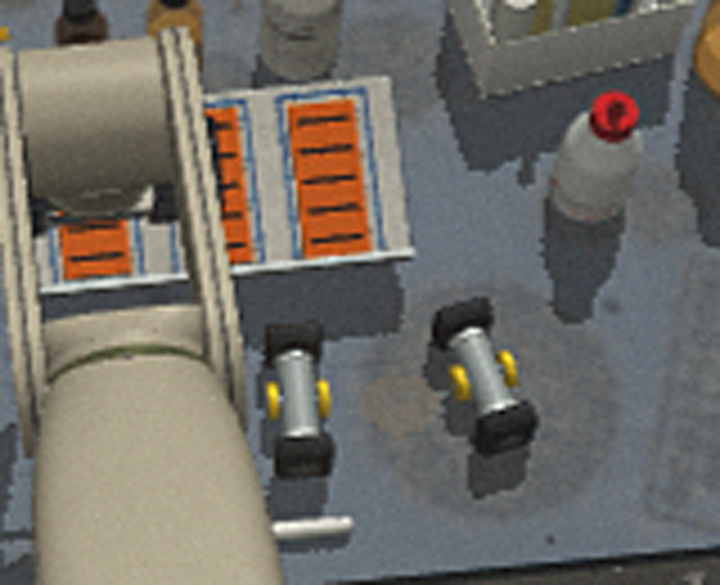

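All three bays are lined. Next I'll move over the left cylinder and measure it from the wrist camera.

```bash
python3 - <<'E'
from h import *
calc([.435,-.09,.2],180)
E
```

```text
t 22.1 pos [0.5596 0.0646 0.1479] x yaw -178.9 F [ 0.4  0.4 -0.2] T [0.01 0.17 0.04] open 0.0743 q [ 0.03 -0.27  2.04 -0.    1.02 -1.56]
need shift/0.1 [ 1.016 -1.522 -0.929] turn/pi [0.001  0.1123 0.0059] ncalls 2
```

Emit:
move_arm(series=[[0.2, -0.2, -0.5, 0, 0.05, 0, 0.6], [0.6, -0.5, -0.9, 0, 0.1, 0.006, 0.6], [1, -0.8, -0.93, 0, 0.112, 0.006, 0.6], [1, -0.8, -0.93, 0, 0.112, 0.006, 0.6], [1, -0.8, -0.93, 0, 0.112, 0.006, 0.6]])

```text
t: 22.55
tool_pos: [0.4334, -0.0191, 0.1988]
orientation: [-0.003, -3.138, -0.005]
force: [-0.0, 0.5, -0.7]
opening: 0.0741
```

Emit:
move_arm(series=[[0, -0.5, 0, 0, 0, 0, 0.6], [0, -0.72, 0, 0, 0, 0, 0.6], [0, -0.72, 0, 0, 0, 0, 0.6], [0, -0.72, 0, 0, 0, 0, 0.6]])

```text
t: 22.95
tool_pos: [0.435, -0.0892, 0.1992]
orientation: [-0.001, -3.14, -0.007]
force: [-0.0, 0.5, -0.4]
opening: 0.0747
```

```bash
cat >> h.py <<'E'
def discs(c,z=.030,rows=None):
    hsv=cv2.cvtColor(c['frame'],cv2.COLOR_RGB2HSV)
    m=cv2.inRange(hsv,(22,120,90),(35,255,255)); out=[]
    for k in cv2.findContours(m,0,2)[0]:
        M=cv2.moments(k)
        if M['m00']<25: continue
        p=[M['m10']/M['m00'],M['m01']/M['m00']]; out.append((np.round(p,1),M['m00'],cv2.boundingRect(k),onz(c,[p],z)[0].round(4)))
    return out
E
python3 - <<'E'
from h import *
calc([.435,-.09,.2],180)
c=snap('wrist','w13.png'); np.savez('pics/w13.npz',**c)
for d in discs(c): print(d)
E
```

```text
t 22.9 pos [ 0.435  -0.0892  0.1992] x yaw 180.0 F [-0.   0.5 -0.4] T [ 0.1  -0.02 -0.02] open 0.0747 q [-0.32 -0.29  1.92  0.    1.51 -1.89]
need shift/0.1 [ 0.    -0.008 -0.008] turn/pi [ 0.0013 -0.0004 -0.0003] ncalls 1
(array([117.3, 198.6]), 263.5, (110, 185, 18, 27), array([ 0.4387, -0.2596,  0.03  ]))
(array([156.4, 189.7]), 360.5, (148, 176, 18, 28), array([ 0.4291, -0.2172,  0.03  ]))
(array([299. , 188.5]), 160.5, (295, 175, 9, 27), array([ 0.4279, -0.0668,  0.03  ]))
(array([260.2, 187.6]), 142.5, (257, 174, 7, 27), array([ 0.4269, -0.1077,  0.03  ]))
```

View pics/w13.png

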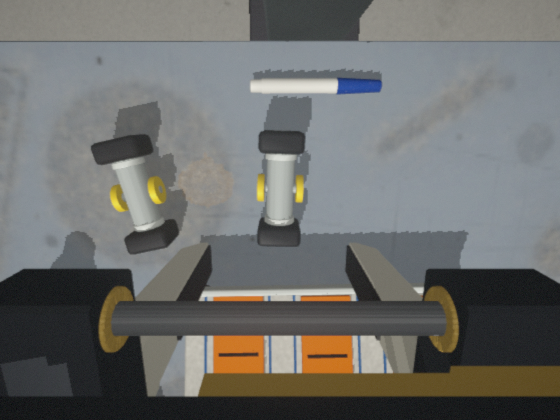

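```bash
python3 - <<'E'
from h import *
c=dict(np.load('pics/w13.npz'))
ds=discs(c,.023)
P=np.array([d[3] for d in ds]); 
for a,b in((0,1),(3,2)):
    e=P[b]-P[a]; print('mid',(P[a]+P[b])/2,'sep',np.linalg.norm(e),'x-axis yaw',np.degrees(np.arctan2(-e[0],e[1])))
t=dict(np.load('pics/t12.npz')); 
hsv=cv2.cvtColor(t['frame'],cv2.COLOR_RGB2HSV); m=cv2.inRange(hsv,(20,120,100),(35,255,255))
for k in cv2.findContours(m,0,2)[0]:
    M=cv2.moments(k)
    if M['m00']>4: p=[M['m10']/M['m00'],M['m01']/M['m00']]; print(np.round(p,1),onz(t,[p],.023).round(4))
E
```

```text
mid [ 0.4354 -0.2415  0.023 ] sep 0.044297629733429295 x-axis yaw 12.781333995463445
mid [ 0.4288 -0.0872  0.023 ] sep 0.04181196001146084 x-axis yaw -1.370451017799607
[300.2 237.9] [[ 0.4363 -0.0697  0.023 ]]
[311.4 237.4] [[ 0.4344 -0.1103  0.023 ]]
[341.8 233.8] [[ 0.4376 -0.2228  0.023 ]]
[352.7 230.9] [[ 0.4452 -0.2643  0.023 ]]
[230.1 158.4] [[0.8016 0.1655 0.023 ]]
```

The left cylinder is near (0.433, −0.089) with yaw −2°. The right one is near (0.439, −0.2425) with yaw 12°. I'll go down on the left one.

Emit:
move_arm(series=[[0.02, 0, 0.5, 0, 0, 0.011, 0.6], [0.02, 0, 1, 0, 0, 0.011, 0.6], [0.02, 0, 1, 0, 0, 0.011, 0.6]])

```text
t: 23.3
tool_pos: [0.4279, -0.0864, 0.0934]
orientation: [-0.051, -3.13, -0.011]
force: [-1.6, -0.2, -0.4]
opening: 0.0742
```

```bash
python3 - <<'E'
from h import *
calc([.433,-.089,.005],178)
E
```

```text
t 23.3 pos [ 0.4279 -0.0864  0.0934] x yaw 178.1 F [-1.6 -0.2 -0.4] T [ 0.02 -0.01 -0.07] open 0.0742 q [-0.32 -0.21  2.06  0.    1.31 -1.86]
need shift/0.1 [-0.062 -0.031  0.883] turn/pi [ 0.0022 -0.0037  0.0007] ncalls 1
```

Emit:
move_arm(series=[[0, 0, 0.2, 0, 0, 0, 0.6], [0, 0, 0.4, 0, 0, 0, 0.6], [0, 0, 0.4, 0, 0, 0, 0.6], [0, 0, 0.4, 0, 0, 0, 0.6]])

```text
t: 23.7
tool_pos: [0.4341, -0.089, 0.0621]
orientation: [0.052, 3.14, 0.005]
force: [0.7, 0.5, 0.1]
opening: 0.0743
```

```bash
python3 - <<'E'
from h import *
calc([.433,-.089,.005],178)
c=snap('wrist','w14.png'); c=snap('scene','s14.png'); cv2.imwrite('pics/s14.png',cv2.resize(c['frame'][150:330,140:400],None,fx=3,fy=3)[:,:,::-1])
E
```

```text
t 23.7 pos [ 0.4341 -0.089   0.0621] x yaw 178.1 F [0.7 0.5 0.1] T [ 0.    0.01 -0.01] open 0.0743 q [-0.32 -0.17  2.08  0.    1.23 -1.86]
need shift/0.1 [ 0.012 -0.002  0.571] turn/pi [0.0009 0.0004 0.0005] ncalls 1
```

View pics/w14.png

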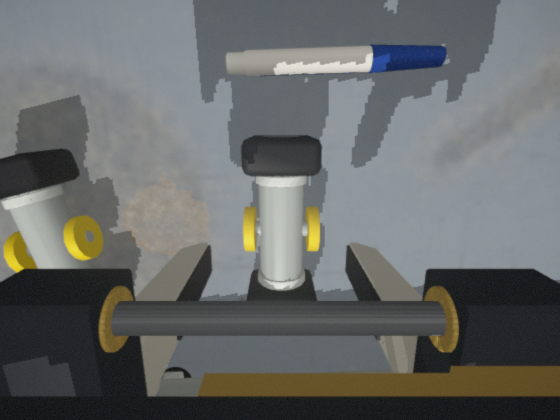

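View pics/s14.png

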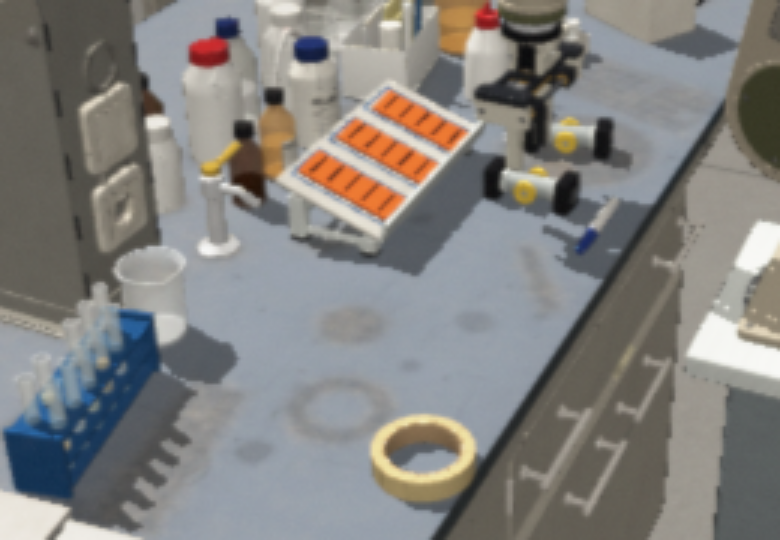

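The cylinder is centred between the fingers, discs at columns 250 and 313, and both neighbours are clear. I'll grip it and lift a little.

Emit:
move_arm(series=[[0, 0, 0.25, 0, 0, 0, 0.6], [0, 0, 0.45, 0, 0, 0, 0.6], [0, 0, 0.57, 0, 0, 0, 0.6], [0, 0, 0.57, 0, 0, 0, 0.6], [0, 0, 0.57, 0, 0, 0, -0.3], [0, 0, 0.57, 0, 0, 0, -0.3], [0, 0, 0.57, 0, 0, 0, -0.3], [0, 0, 0.57, 0, 0, 0, -0.3]], squeeze=30)

```text
t: 24.6
tool_pos: [0.4339, -0.0892, 0.0042]
orientation: [0.054, 3.139, 0.005]
force: [0.7, -0.6, 5.3]
opening: 0.048
```

```bash
python3 - <<'E'
from h import *
calc([.433,-.089,.005],178)
E
```

```text
t 24.6 pos [ 0.4339 -0.0892  0.0042] x yaw 178.0 F [ 0.7 -0.6  5.3] T [ 0.12 -0.13  0.07] open 0.048 q [-0.32 -0.07  2.11  0.    1.1  -1.86]
need shift/0.1 [ 0.009  0.001 -0.008] turn/pi [0.001  0.0005 0.0002] ncalls 1
```

Emit:
move_arm(series=[[0, 0, -0.15, 0, 0, 0, -0.3], [0, 0, -0.4, 0, 0, 0, -0.3], [0, 0, -0.7, 0, 0, 0, -0.3], [0, 0, -1, 0, 0, 0, -0.3], [0, 0, -1, 0, 0, 0, -0.3], [0, 0, -1, 0, 0, 0, -0.3], [0, 0, -1, 0, 0, 0, -0.3]])

```text
t: 25.3
tool_pos: [0.4318, -0.089, 0.1014]
orientation: [-0.054, -3.139, -0.006]
force: [0.1, 0.2, -4.2]
opening: 0.0481
```

```bash
python3 - <<'E'
from h import *
calc([.433,-.089,.005],178)
c=snap('wrist','w15.png'); c=snap('scene','s15.png'); cv2.imwrite('pics/s15.png',cv2.resize(c['frame'][130:260,240:400],None,fx=4.5,fy=4.5)[:,:,::-1])
E
```

```text
t 25.3 pos [ 0.4318 -0.089   0.1014] x yaw 178.0 F [ 0.1  0.2 -4.2] T [0.06 0.13 0.01] open 0.0481 q [-0.32 -0.22  2.05  0.    1.32 -1.86]
need shift/0.1 [-0.014 -0.003  0.964] turn/pi [ 0.0012 -0.0008  0.0002] ncalls 1
```

View pics/w15.png

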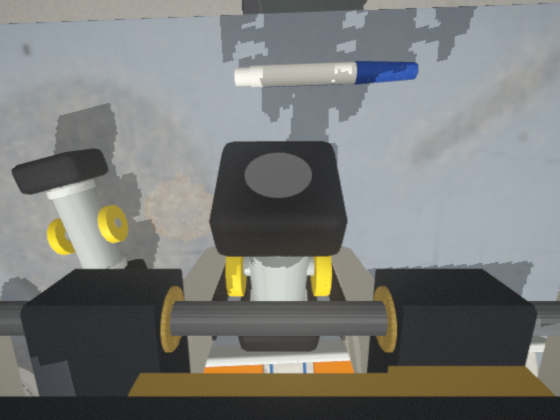

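View pics/s15.png

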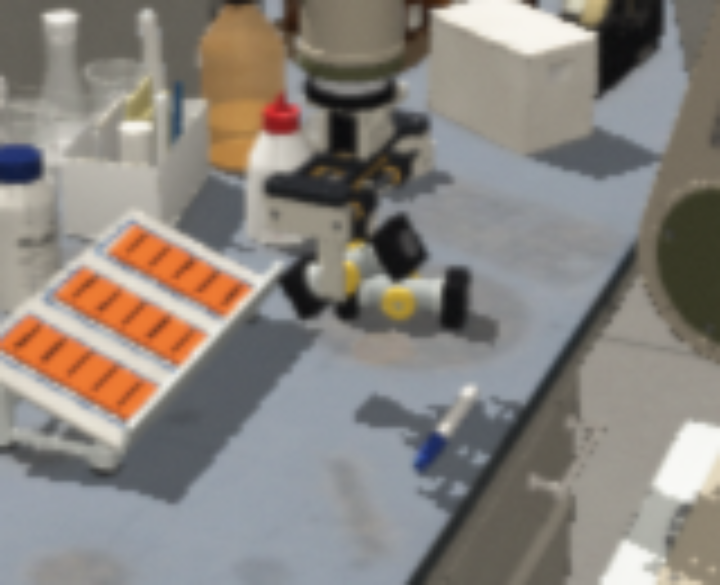

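The near (−x) end rises and the far (+x) end sinks, so the heavy end is at +x and the cylinder needs a half turn. I'll raise it and turn.

Emit:
move_arm(series=[[0, 0, -0.3, 0, 0, 0, -0.3], [0, 0, -0.6, 0, 0, 0, -0.3], [0, 0, -0.7, 0, 0, 0.05, -0.3], [0, 0, -0.7, 0, 0, 0.1, -0.3], [0, 0, -0.7, 0, 0, 0.15, -0.3], [0, 0, -0.7, 0, 0, 0.2, -0.3], [0, 0, -0.7, 0, 0, 0.25, -0.3], [0, 0, -0.7, 0, 0, 0.3, -0.3]])

```text
t: 26.2
tool_pos: [0.4324, -0.0894, 0.1719]
orientation: [-1.422, -2.798, -0.004]
force: [-0.5, -0.0, -4.7]
opening: 0.048
```

Emit:
move_arm(series=[[0, 0, 0, 0, 0, 0.045, -0.3], [0, 0, 0, 0, 0, 0.09, -0.3], [0, 0, 0, 0, 0, 0.135, -0.3], [0, 0, 0, 0, 0, 0.18, -0.3], [0, 0, 0, 0, 0, 0.225, -0.3], [0, 0, 0, 0, 0, 0.27, -0.3], [0, 0, 0, 0, 0, 0.315, -0.3], [0, 0, 0, 0, 0, 0.35, -0.3]])

```text
t: 27.0
tool_pos: [0.4324, -0.0894, 0.1719]
orientation: [-2.673, -1.643, -0.001]
force: [0.0, 0.4, -3.4]
opening: 0.0477
```

Emit:
move_arm(series=[[0, 0, 0, 0, 0, 0.045, -0.3], [0, 0, 0, 0, 0, 0.09, -0.3], [0, 0, 0, 0, 0, 0.135, -0.3], [0, 0, 0, 0, 0, 0.18, -0.3], [0, 0, 0, 0, 0, 0.225, -0.3], [0, 0, 0, 0, 0, 0.27, -0.3], [0, 0, 0, 0, 0, 0.315, -0.3], [0, 0, 0, 0, 0, 0.33, -0.3]])

```text
t: 27.8
tool_pos: [0.4325, -0.0894, 0.1719]
orientation: [-3.136, -0.103, 0.003]
force: [0.3, 0.5, -3.5]
opening: 0.0476
```

```bash
python3 - <<'E'
from h import *
P=bp(1,.003,.003,.029)-[0,0,.0188]; print(P)
calc(P+[0,0,.09],0.95)
c=snap('scene','s16.png'); cv2.imwrite('pics/s16.png',cv2.resize(c['frame'][130:260,240:400],None,fx=4.5,fy=4.5)[:,:,::-1])
E
```

```text
[0.59717563 0.06546841 0.0654705 ]
t 27.8 pos [ 0.4325 -0.0894  0.1719] x yaw 3.8 F [ 0.3  0.5 -3.5] T [-0.06 -0.02 -0.04] open 0.0476 q [-0.32 -0.28  1.97  0.    1.46  1.18]
need shift/0.1 [ 1.745 -1.437  0.167] turn/pi [-0.0012  0.0005  0.0156] ncalls 2
```

View pics/s16.png

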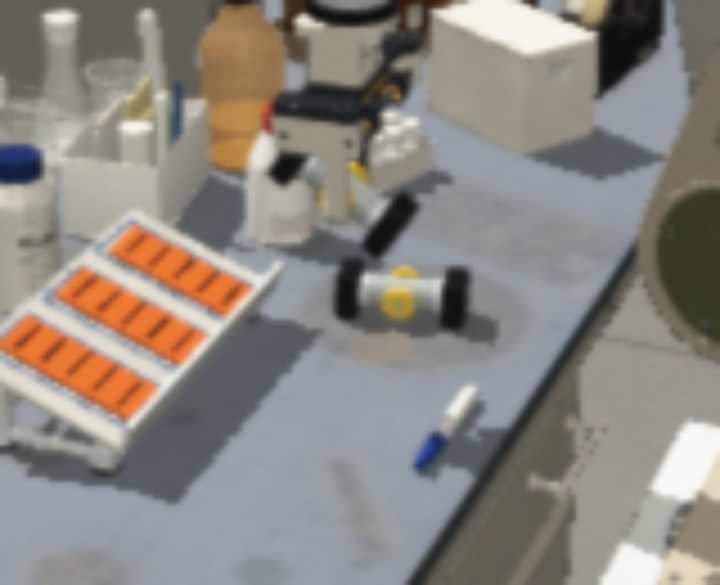

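The heavy end now hangs toward the robot. I'll carry it to bay 1.

Emit:
move_arm(series=[[0.2, -0.2, -0.1, 0, 0, 0.015, -0.3], [0.4, -0.5, -0.1, 0, 0, 0.015, -0.3], [0.7, -0.8, -0.1, 0, 0, 0.015, -0.3], [0.9, -1, -0.1, 0, 0, 0.015, -0.3], [0.9, -1, -0.1, 0, 0, 0.015, -0.3]])

```text
t: 28.35
tool_pos: [0.5169, 0.0192, 0.1824]
orientation: [-3.137, -0.044, 0.001]
force: [-1.3, -0.9, -3.0]
opening: 0.0479
```

Emit:
move_arm(series=[[0.2, -0.2, 0, 0, 0, 0, -0.3], [0.5, -0.4, 0, 0, 0, 0, -0.3], [0.8, -0.44, 0.05, 0, 0, 0, -0.3], [0.84, -0.44, 0.1, 0, 0, 0, -0.3], [0.84, -0.44, 0.2, 0, 0, 0, -0.3], [0.84, -0.44, 0.26, 0, 0, 0, -0.3], [0.84, -0.44, 0.26, 0, 0, 0, -0.3]])

```text
t: 29.05
tool_pos: [0.5968, 0.062, 0.1559]
orientation: [-3.139, -0.037, 0.005]
force: [-0.3, -0.3, -3.8]
opening: 0.0477
```

```bash
python3 - <<'E'
from h import *
P=bp(1,.003,.003,.029)-[0,0,.0188]
calc(P,0.95)
c=snap('wrist','w17.png');c=snap('scene','s17.png'); cv2.imwrite('pics/s17.png',cv2.resize(c['frame'][130:260,180:340],None,fx=4.5,fy=4.5)[:,:,::-1])
E
```

```text
t 29.1 pos [0.5968 0.062  0.1559] x yaw 1.4 F [-0.3 -0.3 -3.8] T [0.03 0.07 0.02] open 0.0477 q [0.02 0.17 1.56 0.   1.41 1.56]
need shift/0.1 [ 0.008 -0.032  0.904] turn/pi [-0.0009  0.001   0.0023] ncalls 1
```

View pics/s17.png

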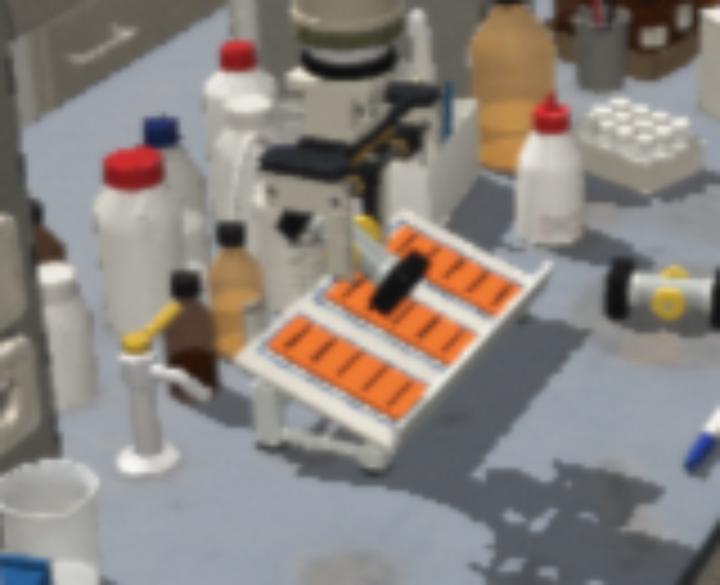

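View pics/w17.png

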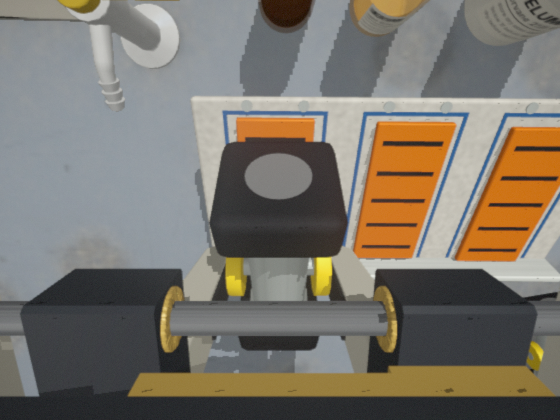

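Emit:
move_arm(series=[[0, -0.03, 0.2, 0, 0, 0.002, -0.3], [0, -0.03, 0.4, 0, 0, 0.002, -0.3], [0, -0.03, 0.55, 0, 0, 0.002, -0.3], [0, -0.03, 0.7, 0, 0, 0.002, -0.3], [0, -0.03, 0.8, 0, 0, 0.002, -0.3], [0, -0.03, 0.8, 0, 0, 0.002, -0.3]])

```text
t: 29.75
tool_pos: [0.5978, 0.0657, 0.0766]
orientation: [-3.139, -0.028, 0.003]
force: [-1.7, -0.3, -2.8]
opening: 0.0479
```

```bash
python3 - <<'E'
from h import *
P=bp(1,.003,.003,.029)-[0,0,.0188]
calc(P,0.95)
c=snap('wrist','w18.png')
E
```

```text
t 29.8 pos [0.5978 0.0657 0.0766] x yaw 1.0 F [-1.7 -0.3 -2.8] T [-0.01  0.41 -0.04] open 0.0479 q [0.02 0.24 1.63 0.   1.27 1.57]
need shift/0.1 [-0.006  0.002  0.111] turn/pi [-0.0009  0.0006  0.0003] ncalls 1
```

View pics/w18.png

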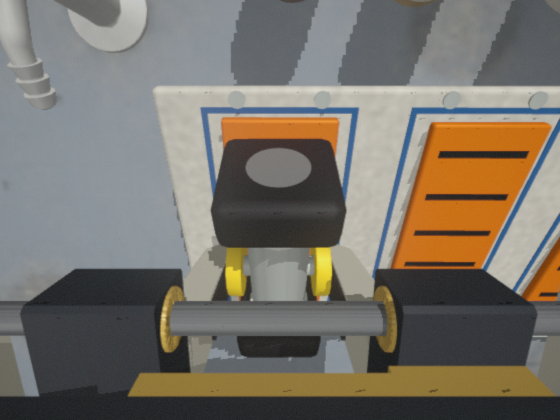

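Emit:
move_arm(series=[[0.04, 0, 0, 0, 0, 0, -0.3], [0.04, 0, 0.03, 0, 0, 0, -0.3], [0.04, 0, 0.05, 0, 0, 0, -0.3], [0.04, 0, 0.05, 0, 0, 0, -0.3]])

```text
t: 30.2
tool_pos: [0.6031, 0.0659, 0.0732]
orientation: [-3.139, -0.028, -0.002]
force: [0.6, -0.5, -0.5]
opening: 0.0479
```

```bash
python3 - <<'E'
from h import *
P=bp(1,.007,.003,.029)-[0,0,.0188]
calc(P,0.95)
c=snap('scene','s18.png'); cv2.imwrite('pics/s18.png',cv2.resize(c['frame'][150:250,200:320],None,fx=6,fy=6,interpolation=cv2.INTER_CUBIC)[:,:,::-1])
E
```

```text
t 30.2 pos [0.6031 0.0659 0.0732] x yaw 1.0 F [ 0.6 -0.5 -0.5] T [-0.07  0.1  -0.01] open 0.0479 q [0.02 0.26 1.62 0.   1.27 1.57]
need shift/0.1 [-0.022  0.003  0.064] turn/pi [-0.0009 -0.0004  0.0004] ncalls 1
```

View pics/s18.png

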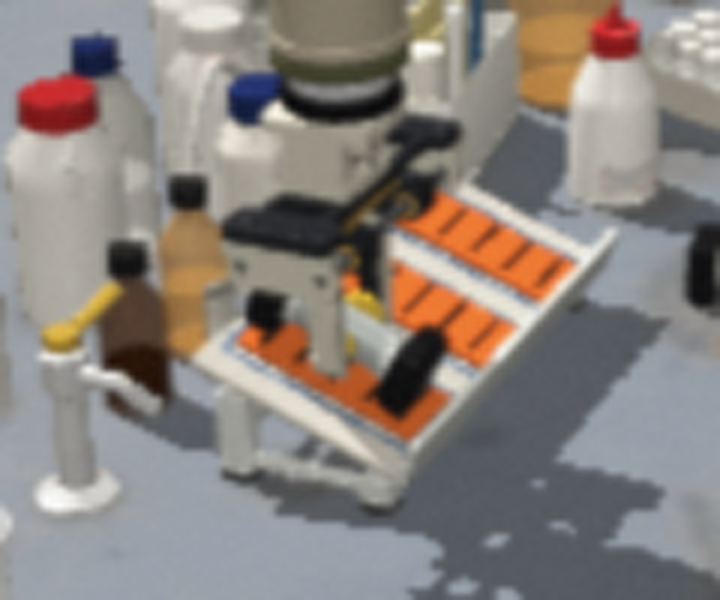

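The heavy end is on the plate, as the geometry predicts. I'll lower the rest of the way.

Emit:
move_arm(series=[[0, 0, 0.02, 0, 0, 0, -0.3], [-0.01, 0, 0.04, 0, 0, 0, -0.3], [-0.01, 0, 0.055, 0, 0, 0, -0.3], [-0.01, 0, 0.055, 0, 0, 0, -0.3], [-0.01, 0, 0.055, 0, 0, 0, -0.3]])

```text
t: 30.75
tool_pos: [0.6018, 0.0659, 0.0685]
orientation: [-3.139, -0.028, -0.001]
force: [-4.4, 0.8, 8.3]
opening: 0.0476
```

```bash
python3 - <<'E'
from h import *
P=bp(1,.006,.003,.029)-[0,0,.0188]
calc(P,0.95)
c=snap('scene','s19.png'); cv2.imwrite('pics/s19.png',cv2.resize(c['frame'][150:250,200:320],None,fx=6,fy=6,interpolation=cv2.INTER_CUBIC)[:,:,::-1])
E
```

```text
t 30.8 pos [0.6018 0.0659 0.0685] x yaw 1.0 F [-4.4  0.8  8.3] T [-0.15  0.86 -0.04] open 0.0476 q [0.02 0.26 1.62 0.   1.26 1.57]
need shift/0.1 [-0.018  0.004  0.02 ] turn/pi [-0.0009 -0.0002  0.0004] ncalls 1
```

View pics/s19.png

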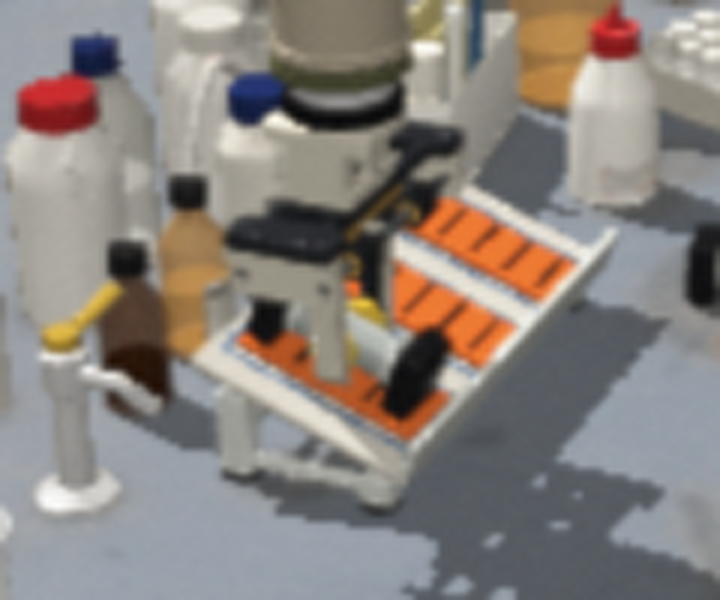

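It is fully seated, with 8 N up. I'll release and retreat upward.

Emit:
move_arm(series=[[0, 0, 0, 0, 0, 0, 0.1], [0, 0, 0, 0, 0, 0, 0.3], [0, 0, 0, 0, 0, 0, 0.4], [0, 0, 0, 0, 0, 0, 0.4], [0, 0, 0, 0, 0, 0, 0.4]])

```text
t: 31.3
tool_pos: [0.6016, 0.0658, 0.0673]
orientation: [-3.139, -0.028, -0.0]
force: [0.7, -0.4, -0.2]
opening: 0.0648
```

Emit:
move_arm(series=[[0, 0, -0.15, 0, 0, 0, 0.4], [0, 0, -0.4, 0, 0, 0, 0.4], [0, 0, -0.7, 0, 0, 0, 0.6], [0, 0, -1, 0, 0, 0, 0.6], [0, 0, -1, 0, 0, 0, 0.6]])

```text
t: 31.8
tool_pos: [0.6051, 0.0657, 0.1747]
orientation: [-3.138, -0.028, -0.016]
force: [0.1, -0.7, -0.3]
opening: 0.0743
```

```bash
python3 - <<'E'
from h import *
c=snap('wrist','w20.png')
for d in discs(c,.09): print(d)
c=snap('scene','s20.png'); cv2.imwrite('pics/s20.png',cv2.resize(c['frame'][150:250,200:340],None,fx=5,fy=5,interpolation=cv2.INTER_CUBIC)[:,:,::-1])
c=snap('top','t20.png')
hsv=cv2.cvtColor(c['frame'],cv2.COLOR_RGB2HSV); m=cv2.inRange(hsv,(20,120,100),(35,255,255))
for k in cv2.findContours(m,0,2)[0]:
    M=cv2.moments(k)
    if M['m00']>4: p=[M['m10']/M['m00'],M['m01']/M['m00']]; print(np.round(p,1),onz(c,[p],.023).round(4))
calc([.437,-.242,.18],12-0)
calc([.437,-.242,.18],192)
E
```

```text
(array([103.7, 320.5]), 104.0, (100, 295, 12, 52), array([0.5058, 0.2179, 0.09  ]))
(array([303.9, 214.5]), 303.5, (299, 197, 11, 36), array([0.6061, 0.045 , 0.09  ]))
(array([252.6, 214.8]), 296.0, (248, 197, 11, 36), array([0.605 , 0.0864, 0.09  ]))
(array([132.1,  17.9]), 2865.5, (79, 0, 117, 40), array([0.7457, 0.1702, 0.09  ]))
[341.9 233.8] [[ 0.4376 -0.2232  0.023 ]]
[352.8 231. ] [[ 0.4446 -0.2643  0.023 ]]
[225.5 158.9] [[0.8012 0.1838 0.023 ]]
t 31.9 pos [0.6018 0.0655 0.1679] x yaw 1.0 F [-0.5  0.3 -0.7] T [ 0.05  0.15 -0.02] open 0.0749 q [0.02 0.17 1.54 0.   1.43 1.57]
need shift/0.1 [-1.701  3.045 -0.132] turn/pi [-0.0009 -0.0004 -0.061 ] ncalls 4
t 31.9 pos [0.6018 0.0655 0.1679] x yaw 1.0 F [-0.5  0.3 -0.7] T [ 0.05  0.15 -0.02] open 0.0749 q [0.02 0.17 1.54 0.   1.43 1.57]
need shift/0.1 [-1.701  3.045 -0.132] turn/pi [-7.00e-04  1.30e-03  9.39e-01] ncalls 4
```

View pics/w20.png

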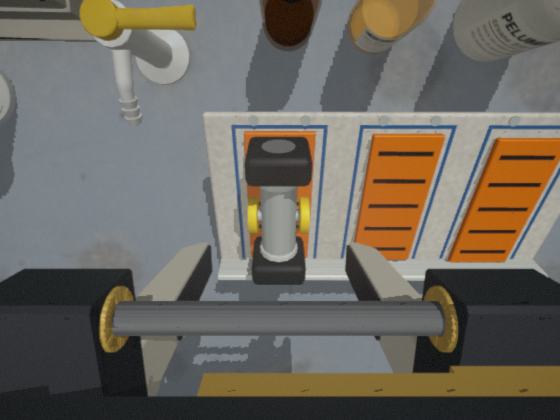

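View pics/s20.png

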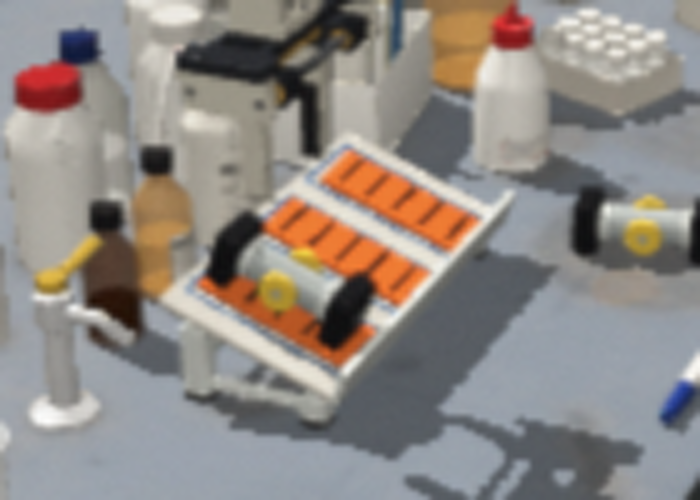

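The cylinder lies well in bay 1 with its discs centred at columns 252 and 304. The right cylinder hasn't moved. I'll go to it.

Emit:
move_arm(series=[[-0.4, 0.4, -0.1, 0, 0, 0, 0.6], [-0.8, 0.8, -0.2, 0, 0, 0, 0.6], [-0.85, 1, -0.2, 0, 0, 0, 0.6], [-0.85, 1, -0.2, 0, 0, 0, 0.6]])

```text
t: 32.35
tool_pos: [0.5163, -0.0389, 0.1863]
orientation: [-3.139, -0.023, 0.002]
force: [1.7, 0.7, 0.5]
opening: 0.0745
```

Emit:
move_arm(series=[[-0.4, 0.4, 0, 0, 0, 0, 0.6], [-0.77, 0.8, 0, 0, 0, 0, 0.6], [-0.77, 1, 0, 0, 0, 0, 0.6], [-0.77, 1, 0, 0, 0, 0, 0.6]])

```text
t: 32.75
tool_pos: [0.4417, -0.1394, 0.1857]
orientation: [-3.139, -0.023, 0.002]
force: [1.0, 0.1, -0.3]
opening: 0.0743
```

Emit:
move_arm(series=[[0, 0.4, 0, 0, 0, -0.03, 0.6], [0, 0.8, 0, 0, 0, -0.058, 0.6], [0, 1, 0, 0, 0, -0.058, 0.6], [0, 1, 0, 0, 0, -0.058, 0.6]])

```text
t: 33.15
tool_pos: [0.4451, -0.2384, 0.1854]
orientation: [-3.122, -0.31, 0.001]
force: [0.0, -0.0, -0.0]
opening: 0.074
```

```bash
python3 - <<'E'
from h import *
calc([.439,-.243,.07],11.5)
c=snap('wrist','w21.png')
ds=discs(c,.023)
for d in ds: print(d)
E
```

```text
t 33.1 pos [ 0.4451 -0.2384  0.1854] x yaw 11.3 F [ 0. -0. -0.] T [-0.01  0.19 -0.03] open 0.074 q [-0.6  -0.11  1.79  0.    1.46  0.78]
need shift/0.1 [-0.068  0.038  1.153] turn/pi [-0.0013  0.0001 -0.0009] ncalls 2
(array([103.2, 321.9]), 177.5, (98, 294, 15, 56), array([ 0.2553, -0.0682,  0.023 ]))
(array([297.8, 203. ]), 162.0, (294, 190, 8, 27), array([ 0.4393, -0.2598,  0.023 ]))
(array([257.8, 203.7]), 179.5, (254, 190, 9, 28), array([ 0.4302, -0.2189,  0.023 ]))
```

View pics/w21.png

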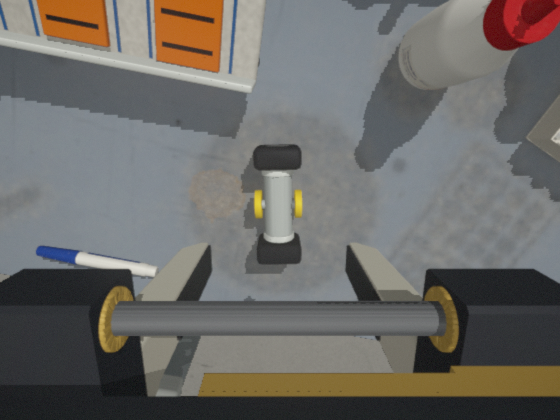

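Emit:
move_arm(series=[[-0.06, 0.01, 0.5, 0, 0, 0, 0.6], [-0.06, 0.01, 0.9, 0, 0, 0, 0.6], [-0.06, 0.01, 1, 0, 0, 0, 0.6], [-0.06, 0.01, 1, 0, 0, 0, 0.6]])

```text
t: 33.6
tool_pos: [0.4383, -0.2369, 0.0846]
orientation: [-3.119, -0.315, 0.004]
force: [0.8, 0.9, -0.7]
opening: 0.0743
```

Emit:
move_arm(series=[[0, 0, 0.2, 0, 0, 0, 0.6], [0, 0, 0.2, 0, 0, 0, 0.6]])

```text
t: 33.8
tool_pos: [0.4398, -0.2385, 0.0669]
orientation: [-3.123, -0.314, -0.001]
force: [0.2, 1.0, -0.0]
opening: 0.0746
```

```bash
python3 - <<'E'
from h import *
calc([.438,-.241,.005],11.5)
c=snap('wrist','w22.png')
E
```

```text
t 33.8 pos [ 0.4398 -0.2385  0.0669] x yaw 11.5 F [ 0.2  1.  -0. ] T [ 0.02  0.22 -0.03] open 0.0746 q [-0.6  -0.01  1.92  0.    1.23  0.77]
need shift/0.1 [-0.023  0.023  0.619] turn/pi [-0.001  -0.0003 -0.    ] ncalls 1
```

View pics/w22.png

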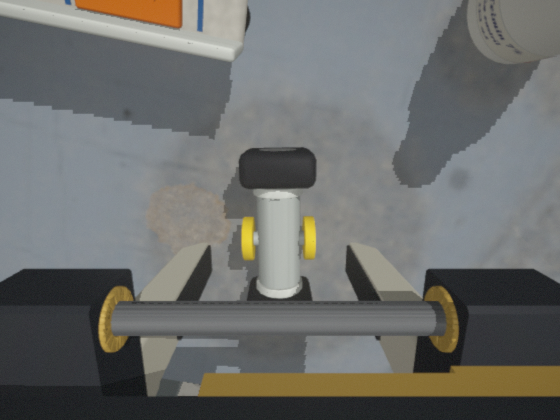

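Row 238 is lower than it was for the first cylinder, so the discs are about 5 mm toward the robot. I'll correct for that, grip and lift.

Emit:
move_arm(series=[[-0.05, 0.01, 0.25, 0, 0, 0, 0.6], [-0.05, 0.01, 0.45, 0, 0, 0, 0.6], [-0.05, 0.01, 0.61, 0, 0, 0, 0.6], [-0.05, 0.01, 0.61, 0, 0, 0, 0.6], [-0.05, 0.01, 0.61, 0, 0, 0, -0.3], [-0.05, 0.01, 0.61, 0, 0, 0, -0.3], [-0.05, 0.01, 0.61, 0, 0, 0, -0.3], [-0.05, 0.01, 0.61, 0, 0, 0, -0.3]])

```text
t: 34.65
tool_pos: [0.4354, -0.2411, 0.0065]
orientation: [-3.124, -0.313, -0.003]
force: [1.9, 1.0, 7.0]
opening: 0.0479
```

Emit:
move_arm(series=[[0, 0, -0.15, 0, 0, 0, -0.3], [0, 0, -0.4, 0, 0, 0, -0.3], [0, 0, -0.7, 0, 0, 0, -0.3], [0, 0, -1, 0, 0, 0, -0.3], [0, 0, -1, 0, 0, 0, -0.3], [0, 0, -1, 0, 0, 0, -0.3]])

```text
t: 35.25
tool_pos: [0.4348, -0.2413, 0.1053]
orientation: [-3.124, -0.313, -0.002]
force: [-0.6, 0.2, -4.9]
opening: 0.0479
```

```bash
python3 - <<'E'
from h import *
calc([.438,-.241,.1],11.5)
c=snap('wrist','w23.png'); c=snap('scene','s23.png'); cv2.imwrite('pics/s23.png',cv2.resize(c['frame'][130:260,240:400],None,fx=4.5,fy=4.5)[:,:,::-1])
E
```

```text
t 35.2 pos [ 0.4348 -0.2413  0.1053] x yaw 11.5 F [-0.6  0.2 -4.9] T [0.01 0.12 0.  ] open 0.0479 q [-0.61 -0.06  1.9   0.    1.31  0.76]
need shift/0.1 [0.032 0.003 0.053] turn/pi [-0.0007 -0.0005 -0.0003] ncalls 1
```

View pics/w23.png

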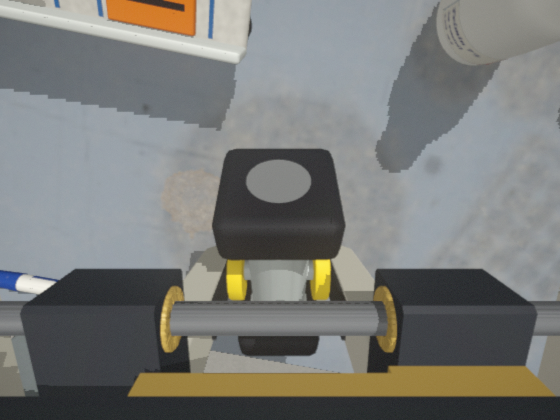

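View pics/s23.png

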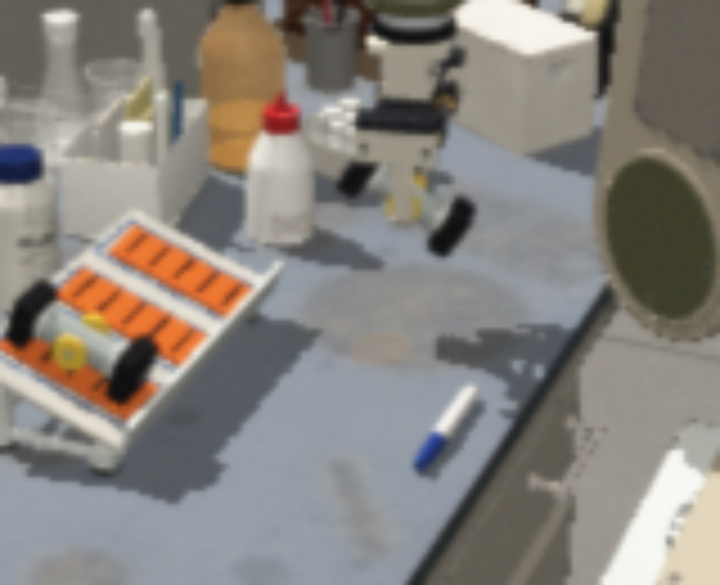

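This time the far end rises, so the heavy end is already toward the robot and no turn is needed. I'll carry it to bay 3.

```bash
python3 - <<'E'
from h import *
P=bp(3,.003,.003,.029)-[0,0,.0165]; print(P)
calc(P+[0,0,.09],0.95)
E
```

```text
[ 0.60047548 -0.13450437  0.0677705 ]
t 35.4 pos [ 0.4335 -0.2404  0.1034] x yaw 11.5 F [-0.4  0.5 -4.6] T [ 0.02  0.04 -0.01] open 0.0476 q [-0.61 -0.06  1.9   0.    1.31  0.76]
need shift/0.1 [ 1.846 -0.709 -0.542] turn/pi [-0.0016  0.0005  0.0584] ncalls 2
```

Emit:
move_arm(series=[[0, 0, -0.25, 0, 0, 0, -0.3], [0, 0, -0.5, 0, 0, 0.03, -0.3], [0, 0, -0.6, 0, 0, 0.058, -0.3], [0, 0, -0.6, 0, 0, 0.058, -0.3], [0, 0, -0.6, 0, 0, 0.058, -0.3]])

```text
t: 35.85
tool_pos: [0.4338, -0.2408, 0.1635]
orientation: [-3.137, -0.032, 0.003]
force: [-0.3, -0.5, -4.7]
opening: 0.0479
```

```bash
python3 - <<'E'
from h import *
P=bp(3,.003,.003,.029)-[0,0,.0165]; print(P)
calc(P+[0,0,.09],0.95)
E
```

```text
[ 0.60047548 -0.13450437  0.0677705 ]
t 35.9 pos [ 0.4338 -0.2408  0.1635] x yaw 1.2 F [-0.3 -0.5 -4.7] T [ 0.02  0.11 -0.04] open 0.0479 q [-0.61 -0.12  1.84  0.    1.42  0.94]
need shift/0.1 [ 1.688 -1.029  0.059] turn/pi [-0.0015  0.0006  0.0012] ncalls 2
```

Emit:
move_arm(series=[[0.2, -0.2, -0.1, 0, 0, 0.001, -0.3], [0.5, -0.4, -0.1, 0, 0, 0.001, -0.3], [0.8, -0.6, -0.1, 0, 0, 0.001, -0.3], [0.85, -0.6, -0.1, 0, 0, 0.001, -0.3], [0.85, -0.6, -0.1, 0, 0, 0.001, -0.3]])

```text
t: 36.35
tool_pos: [0.5181, -0.179, 0.1734]
orientation: [-3.137, -0.029, 0.005]
force: [-1.5, 0.0, -3.4]
opening: 0.0478
```

Emit:
move_arm(series=[[0.2, -0.2, 0, 0, 0, 0, -0.3], [0.5, -0.4, 0, 0, 0, 0, -0.3], [0.8, -0.43, 0, 0, 0, 0, -0.3], [0.84, -0.43, 0, 0, 0, 0, -0.3], [0.84, -0.43, 0.1, 0, 0, 0, -0.3], [0.84, -0.43, 0.15, 0, 0, 0, -0.3], [0.84, -0.43, 0.15, 0, 0, 0, -0.3]])

```text
t: 37.05
tool_pos: [0.5997, -0.136, 0.1586]
orientation: [-3.138, -0.022, 0.005]
force: [0.6, 0.3, -3.3]
opening: 0.0477
```

```bash
python3 - <<'E'
from h import *
P=bp(3,.003,.003,.029)-[0,0,.0165]; print(P)
calc(P,0.95)
snap('wrist','w24.png')
E
```

```text
[ 0.60047548 -0.13450437  0.0677705 ]
t 37.0 pos [ 0.5997 -0.136   0.1586] x yaw 0.8 F [ 0.6  0.3 -3.3] T [ 0.03  0.09 -0.06] open 0.0477 q [-0.31  0.21  1.51  0.    1.43  1.25]
need shift/0.1 [ 0.011 -0.011  0.908] turn/pi [-0.0013  0.0011 -0.0009] ncalls 1
```

View pics/w24.png

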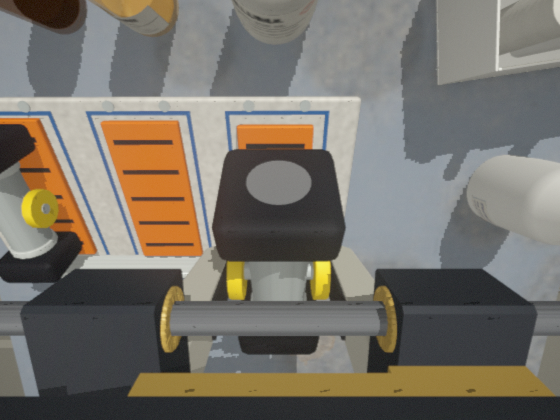

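Emit:
move_arm(series=[[0.01, -0.01, 0.2, 0, 0, 0, -0.3], [0.01, -0.01, 0.4, 0, 0, 0, -0.3], [0.01, -0.01, 0.6, 0, 0, 0, -0.3], [0.01, -0.01, 0.7, 0, 0, 0, -0.3], [0.01, -0.01, 0.76, 0, 0, 0, -0.3], [0.01, -0.01, 0.8, 0, 0, 0, -0.3], [0.01, -0.01, 0.84, 0, 0, 0, -0.3], [0.01, -0.01, 0.84, 0, 0, 0, -0.3]])

```text
t: 37.9
tool_pos: [0.6037, -0.1347, 0.0777]
orientation: [-3.139, -0.023, -0.003]
force: [-0.1, -0.6, -0.6]
opening: 0.048
```

```bash
python3 - <<'E'
from h import *
P=bp(3,.003,.003,.029)-[0,0,.0165]; print(P)
calc(P,0.95)
c=snap('scene','s25.png'); cv2.imwrite('pics/s25.png',cv2.resize(c['frame'][150:250,200:340],None,fx=5,fy=5,interpolation=cv2.INTER_CUBIC)[:,:,::-1])
E
```

```text
[ 0.60047548 -0.13450437  0.0677705 ]
t 37.9 pos [ 0.6037 -0.1347  0.0777] x yaw 0.8 F [-0.1 -0.6 -0.6] T [-0.06  0.13  0.04] open 0.048 q [-0.3   0.28  1.58  0.    1.28  1.25]
need shift/0.1 [-0.032 -0.002  0.1  ] turn/pi [-0.0007 -0.0006 -0.0006] ncalls 1
```

View pics/s25.png

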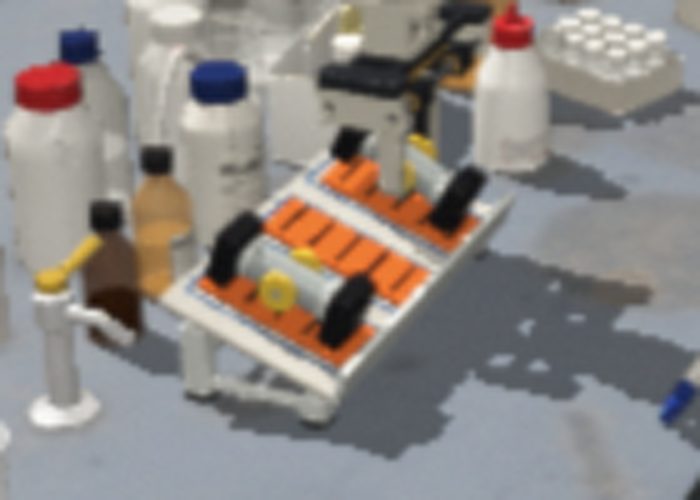

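Emit:
move_arm(series=[[-0.02, 0, 0.02, 0, 0, 0, -0.3], [-0.03, 0, 0.04, 0, 0, 0, -0.3], [-0.03, 0, 0.06, 0, 0, 0, -0.3], [-0.03, 0, 0.075, 0, 0, 0, -0.3], [-0.03, 0, 0.075, 0, 0, 0, -0.3]])

```text
t: 38.45
tool_pos: [0.5996, -0.1343, 0.0689]
orientation: [-3.138, -0.023, 0.001]
force: [-0.8, 0.7, -1.4]
opening: 0.0481
```

```bash
python3 - <<'E'
from h import *
P=bp(3,.003,.003,.029)-[0,0,.0165]; print(P)
calc(P,0.95)
E
```

```text
[ 0.60047548 -0.13450437  0.0677705 ]
t 38.5 pos [ 0.5996 -0.1343  0.0689] x yaw 0.8 F [-0.8  0.7 -1.4] T [-0.07  0.26 -0.05] open 0.0481 q [-0.31  0.29  1.59  0.    1.27  1.25]
need shift/0.1 [0.009 0.002 0.011] turn/pi [-0.001   0.0001 -0.0006] ncalls 1
```

Emit:
move_arm(series=[[0, 0, 0.01, 0, 0, 0, -0.3], [0, 0, 0.02, 0, 0, 0, -0.3], [0, 0, 0.02, 0, 0, 0, -0.3]])

```text
t: 38.75
tool_pos: [0.6001, -0.1344, 0.0679]
orientation: [-3.139, -0.023, -0.001]
force: [-2.6, 1.5, 3.7]
opening: 0.048
```

```bash
python3 - <<'E'
from h import *
P=bp(3,.003,.003,.029)-[0,0,.0165]; print(P)
calc(P,0.95)
c=snap('scene','s26.png'); cv2.imwrite('pics/s26.png',cv2.resize(c['frame'][150:250,200:340],None,fx=5,fy=5,interpolation=cv2.INTER_CUBIC)[:,:,::-1])
E
```

```text
[ 0.60047548 -0.13450437  0.0677705 ]
t 38.8 pos [ 0.6001 -0.1344  0.0679] x yaw 0.8 F [-2.6  1.5  3.7] T [ 0.11  0.55 -0.02] open 0.048 q [-0.31  0.29  1.59  0.    1.26  1.25]
need shift/0.1 [0.004 0.001 0.001] turn/pi [-0.0009 -0.0002 -0.0006] ncalls 1
```

View pics/s26.png

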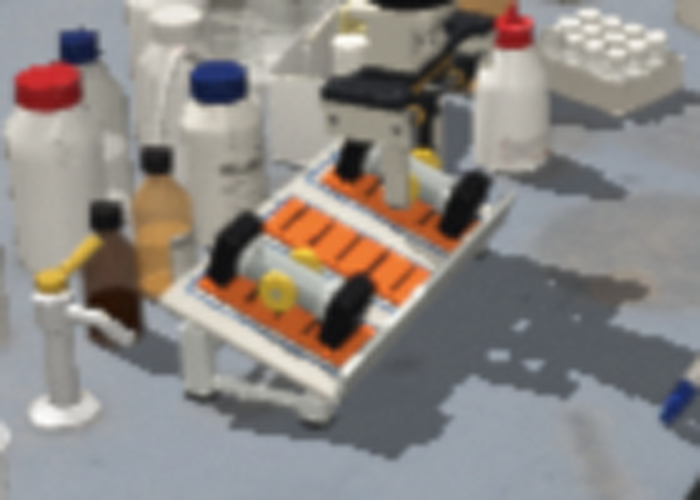

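It is seated, with contact force at the expected height. I'll release and retreat.

Emit:
move_arm(series=[[0, 0, 0, 0, 0, 0, 0.1], [0, 0, 0, 0, 0, 0, 0.3], [0, 0, 0, 0, 0, 0, 0.4], [0, 0, 0, 0, 0, 0, 0.4], [0, 0, 0, 0, 0, 0, 0.4]])

```text
t: 39.3
tool_pos: [0.5999, -0.1345, 0.0672]
orientation: [-3.139, -0.023, -0.001]
force: [-0.9, 0.0, 0.3]
opening: 0.065
```

Emit:
move_arm(series=[[0, 0, -0.15, 0, 0, 0, 0.4], [0, 0, -0.4, 0, 0, 0, 0.4], [0, 0, -0.7, 0, 0, 0, 0.6], [0, 0, -1, 0, 0, 0, 0.6], [0, 0, -1, 0, 0, 0, 0.6]])

```text
t: 39.8
tool_pos: [0.6032, -0.1357, 0.1747]
orientation: [3.141, 0.023, 0.016]
force: [1.1, -0.4, 1.1]
opening: 0.074
```

Emit:
move_arm(series=[[-0.4, 0.3, -0.2, 0, 0, 0, 0.6], [-0.8, 0.6, -0.4, 0, 0, 0, 0.6], [-1, 0.8, -0.4, 0, 0, 0, 0.6], [-1, 0.8, -0.4, 0, 0, 0, 0.6]])

```text
t: 40.2
tool_pos: [0.4992, -0.2193, 0.209]
orientation: [-3.141, -0.017, -0.003]
force: [0.1, 0.4, -0.1]
opening: 0.0744
```

Emit:
move_arm(series=[[-0.4, 0.4, 0, 0, 0, 0, 0.6], [-0.6, 0.8, 0, 0, 0, 0, 0.6], [-0.6, 1, 0, 0, 0, 0, 0.6], [-0.6, 1, 0, 0, 0, 0, 0.6]])

```text
t: 40.6
tool_pos: [0.4419, -0.3193, 0.2069]
orientation: [-3.139, -0.018, -0.001]
force: [0.2, -0.4, 0.5]
opening: 0.0744
```

```bash
python3 - <<'E'
from h import *
calc([.45,-.3,.2],0)
c=snap('top','t27.png'); np.savez('pics/t27.npz',**c); cv2.imwrite('pics/t27c.png',cv2.resize(c['frame'][150:240,220:360],None,fx=5.5,fy=5.5,interpolation=cv2.INTER_CUBIC)[:,:,::-1])
c=snap('scene','s27.png'); np.savez('pics/s27.npz',**c); cv2.imwrite('pics/s27c.png',cv2.resize(c['frame'][150:330,140:400],None,fx=3,fy=3,interpolation=cv2.INTER_CUBIC)[:,:,::-1])
E
```

```text
t 40.6 pos [ 0.4419 -0.3193  0.2069] x yaw 0.7 F [ 0.2 -0.4  0.5] T [0.02 0.14 0.01] open 0.0744 q [-0.72 -0.01  1.66  0.    1.5   0.84]
need shift/0.1 [ 0.083 -0.192  0.07 ] turn/pi [-0.0008 -0.0002  0.0036] ncalls 1
```

View pics/t27c.png

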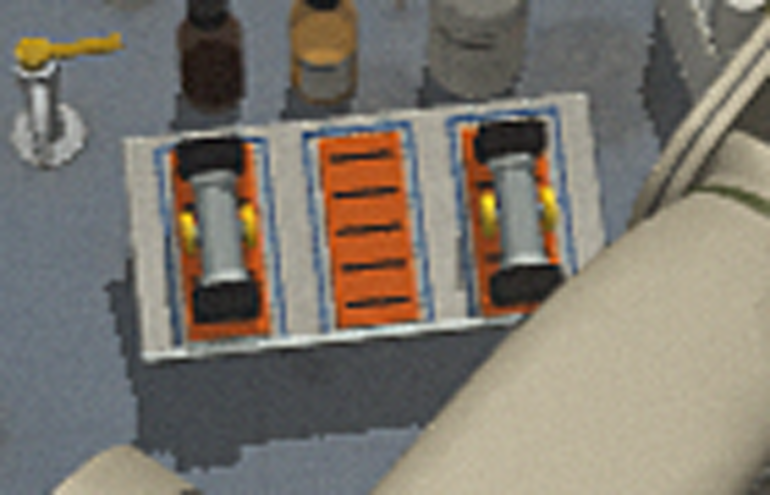

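View pics/s27c.png

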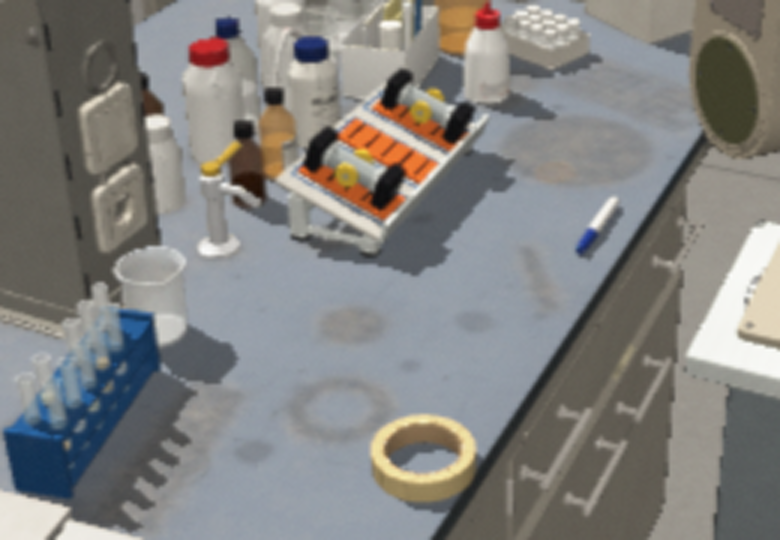

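View pics/t27.png

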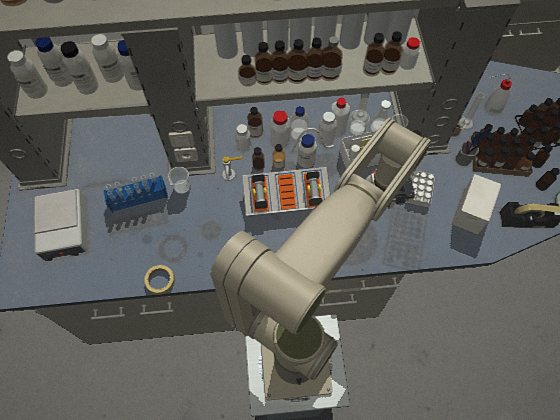

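Nothing else is on the bench, and all the other objects stand where they were. Now I'll measure the cylinder positions in the bay frames: in the scene view by casting the disc-face centres onto their plane, and in the top view.

```bash
python3 - <<'E'
from h import *
s=dict(np.load('pics/s27.npz')); t=dict(np.load('pics/t27.npz'))
def blobs(c,roi,mn):
    x0,y0,x1,y1=roi; hsv=cv2.cvtColor(c['frame'],cv2.COLOR_RGB2HSV); m=cv2.inRange(hsv,(20,110,90),(36,255,255)); o=[]
    for k in cv2.findContours(m,0,2)[0]:
        M=cv2.moments(k)
        if M['m00']<mn: continue
        p=np.array([M['m10'],M['m01']])/M['m00']
        if x0<p[0]<x1 and y0<p[1]<y1: o.append((p,M['m00'],cv2.boundingRect(k)))
    return o
sb=blobs(s,(240,175,310,220),3); tb=blobs(t,(250,180,330,205),2)
print('scene',sb); print('top',tb)
for b in (1,3):
    # scene: +y disc face plane y'=.024(+.003)
    for p,a,r in sb:
        o,d=ray(s,[p]); n=DY; C=bp(b,0,.026,0); k=((C-o)@n)/(d[0]@n); P=o+d[0]*k-BAY[b]
        q=(P@DX,P@DZ)
        if abs(q[0])<.05 and 0<q[1]<.06: print('bay',b,'scene px',p.round(1),'x,z',np.round(q,4))
    for p,a,r in tb:
        o,d=ray(t,[p]); 
        for h in (.029,.037):
            C=bp(b,0,0,h); k=((C-o)@DZ)/(d[0]@DZ); P=o+d[0]*k-BAY[b]
            if abs(P@DY)<.05: print('bay',b,'top h',h,'x,y',np.round([P@DX,P@DY],4))
# plates in top
hsv=cv2.cvtColor(t['frame'],cv2.COLOR_RGB2HSV); m=cv2.inRange(hsv,(3,150,110),(17,255,255)); m=cv2.morphologyEx(m,cv2.MORPH_CLOSE,np.ones((5,5)))
for k in cv2.findContours(m,0,2)[0]:
    if cv2.contourArea(k)<60: continue
    px=k.reshape(-1,2)
    if not 240<px[:,0].mean()<335 or not 165<px[:,1].mean()<215: continue
    o,d=ray(t,px); kk=((bp(2,0,0,.006)-o)@DZ)/(d@DZ); P=o+d*kk[:,None]-BAY[2]; r=cv2.minAreaRect((np.c_[P@DX,P@DY]*1000).astype(np.float32)); print('plate',r)
E
```

```text
scene [(array([255.03825137, 207.92349727]), 30.5, (252, 205, 7, 7)), (array([260.84444444, 201.28888889]), 7.5, (258, 200, 6, 4)), (array([279.87878788, 186.87878788]), 27.5, (277, 184, 7, 7)), (array([284.6969697 , 180.84848485]), 5.5, (282, 180, 6, 3))]
top [(array([253.53333333, 190.26666667]), 2.5, (253, 189, 2, 7)), (array([264.5, 190. ]), 5.0, (264, 187, 2, 8)), (array([308.21666667, 188.05      ]), 10.0, (307, 185, 3, 8)), (array([319.39583333, 187.1875    ]), 8.0, (318, 184, 3, 8))]
bay 1 scene px [255.  207.9] x,z [0.0124 0.0292]
bay 1 top h 0.029 x,y [0.0205 0.0217]
bay 1 top h 0.037 x,y [0.0193 0.0217]
bay 1 top h 0.029 x,y [ 0.0174 -0.0184]
bay 1 top h 0.037 x,y [ 0.0162 -0.0182]
bay 3 scene px [279.9 186.9] x,z [0.0031 0.0294]
bay 3 top h 0.029 x,y [0.0081 0.0208]
bay 3 top h 0.037 x,y [0.0069 0.0217]
bay 3 top h 0.029 x,y [ 0.0071 -0.0207]
bay 3 top h 0.037 x,y [ 0.0059 -0.0196]
plate ((9.264144897460938, 100.43989562988281), (128.28440856933594, 54.93499755859375), 0.0625469833612442)
plate ((8.219764709472656, 0.10075759887695312), (54.84604263305664, 129.56344604492188), 89.9142837524414)
plate ((3.158966064453125, -76.81732177734375), (131.5763397216797, 34.16180419921875), 12.315781593322754)
```

Both cylinders sit at z 29 mm, as they should. The bay 3 cylinder is at x of about +3 mm. The bay 1 cylinder is at x of about +12 to +17 mm, which is too close to the 20 mm limit, so I'll pick it up again and set it about 10 mm lower.

```bash
python3 - <<'E'
from h import *
P=bp(1,.0125,.002,.029)-[0,0,.019]; print(P)
calc(P+[0,0,.1],.95)
E
```

```text
[0.60611495 0.06461578 0.06852803]
t 40.7 pos [ 0.4427 -0.3168  0.2066] x yaw 0.8 F [ 0.8  0.6 -0.4] T [0.04 0.16 0.01] open 0.0746 q [-0.72 -0.01  1.66  0.    1.5   0.84]
need shift/0.1 [ 1.686 -3.789  0.396] turn/pi [-0.0012 -0.0001 -0.0009] ncalls 4
```

Emit:
move_arm(series=[[0, -0.5, 0, 0, 0, 0, 0.6], [0, -1, 0, 0, 0, 0, 0.6], [0, -1, 0, 0, 0, 0, 0.6]])

```text
t: 41.0
tool_pos: [0.4415, -0.211, 0.2067]
orientation: [-3.136, -0.032, -0.0]
force: [0.2, -0.1, -0.3]
opening: 0.0747
```

Emit:
move_arm(series=[[0.2, -0.5, 0, 0, 0, 0, 0.6], [0.5, -1, 0, 0, 0, 0, 0.6], [0.5, -1, 0, 0, 0, 0, 0.6]])

```text
t: 41.3
tool_pos: [0.4912, -0.1117, 0.2076]
orientation: [-3.137, -0.03, -0.002]
force: [-0.1, -0.8, 0.6]
opening: 0.0747
```

Emit:
move_arm(series=[[0.2, -0.5, 0, 0, 0, 0, 0.6], [0.5, -1, 0, 0, 0, 0, 0.6], [0.5, -1, 0, 0, 0, 0, 0.6]])

```text
t: 41.6
tool_pos: [0.5394, -0.0113, 0.2077]
orientation: [-3.137, -0.03, -0.002]
force: [0.1, -0.3, -0.3]
opening: 0.0745
```

Emit:
move_arm(series=[[0.3, -0.4, 0, 0, 0, 0, 0.6], [0.66, -0.78, 0.1, 0, 0, 0, 0.6], [0.66, -0.78, 0.25, 0, 0, 0, 0.6], [0.66, -0.78, 0.25, 0, 0, 0, 0.6], [0.66, -0.78, 0.25, 0, 0, 0, 0.6]])

```text
t: 42.1
tool_pos: [0.6021, 0.0625, 0.1823]
orientation: [-3.139, -0.023, 0.003]
force: [-0.2, 0.2, 0.3]
opening: 0.0745
```

```bash
python3 - <<'E'
from h import *
P=bp(1,.0125,.002,.029)-[0,0,.019]
calc(P,.95)
c=snap('wrist','w28.png')
for d in discs(c,.088): print(d)
E
```

```text
t 42.1 pos [0.6021 0.0625 0.1823] x yaw 0.8 F [-0.2  0.2  0.3] T [-0.02  0.22  0.02] open 0.0745 q [0.02 0.16 1.52 0.   1.46 1.57]
need shift/0.1 [ 0.043 -0.018  1.138] turn/pi [-0.0008  0.0005 -0.0006] ncalls 2
(array([454.8, 326.5]), 65.5, (451, 306, 8, 37), array([ 0.4939, -0.1023,  0.088 ]))
(array([102.4, 323.7]), 119.0, (98, 301, 11, 48), array([0.4914, 0.2232, 0.088 ]))
(array([541.8, 219.2]), 456.5, (527, 201, 26, 32), array([ 0.5983, -0.1589,  0.088 ]))
(array([487.1, 215.9]), 807.0, (473, 199, 30, 35), array([ 0.6004, -0.1125,  0.088 ]))
(array([299.5, 207. ]), 282.0, (294, 190, 11, 35), array([0.6056, 0.0448, 0.088 ]))
(array([249.4, 207.4]), 286.0, (244, 190, 12, 35), array([0.6046, 0.0866, 0.088 ]))
(array([130.9,  15. ]), 2648.5, (78, 0, 114, 36), array([0.746 , 0.1705, 0.088 ]))
```

View pics/w28.png

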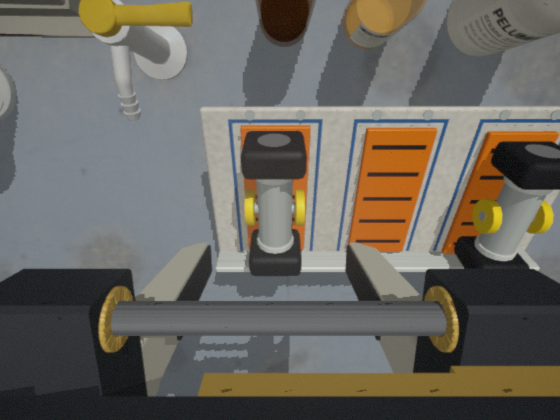

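Emit:
move_arm(series=[[0.03, -0.03, 0.4, 0, 0, 0, 0.6], [0.03, -0.03, 0.7, 0, 0, 0, 0.6], [0.03, -0.03, 0.7, 0, 0, 0, 0.6], [0.03, -0.03, 0.7, 0, 0, 0, 0.6]])

```text
t: 42.55
tool_pos: [0.6059, 0.0655, 0.1143]
orientation: [-3.139, -0.021, -0.001]
force: [0.3, -0.7, 1.1]
opening: 0.0746
```

Emit:
move_arm(series=[[0, 0, 0.2, 0, 0, 0, 0.6], [0, 0, 0.35, 0, 0, 0, 0.6], [0, 0, 0.43, 0, 0, 0, 0.6], [0, 0, 0.43, 0, 0, 0, 0.6], [0, 0, 0.43, 0, 0, 0, -0.3], [0, 0, 0.43, 0, 0, 0, -0.3], [0, 0, 0.43, 0, 0, 0, -0.3], [0, 0, 0.43, 0, 0, 0, -0.3]])

```text
t: 43.35
tool_pos: [0.6064, 0.0667, 0.0705]
orientation: [-3.139, -0.023, -0.002]
force: [-0.6, 0.8, 3.4]
opening: 0.048
```

```bash
python3 - <<'E'
from h import *
calc(bp(1,.0125,.002,.029)-[0,0,.019],.95)
E
```

```text
t 43.4 pos [0.6064 0.0667 0.0705] x yaw 0.8 F [-0.6  0.8  3.4] T [-0.07  0.12 -0.05] open 0.048 q [0.02 0.27 1.61 0.   1.26 1.58]
need shift/0.1 [-0.003  0.021  0.02 ] turn/pi [-0.0009 -0.0004 -0.0006] ncalls 1
```

Emit:
move_arm(series=[[0, 0, -0.1, 0, 0, 0, -0.3], [0, 0, -0.2, 0, 0, 0, -0.3], [-0.04, 0.01, -0.2, 0, 0, 0, -0.3], [-0.09, 0.01, -0.2, 0, 0, 0, -0.3], [-0.09, 0.01, -0.15, 0, 0, 0, -0.3], [-0.09, 0.01, -0.1, 0, 0, 0, -0.3], [-0.09, 0.01, -0.06, 0, 0, 0, -0.3], [-0.09, 0.01, -0.03, 0, 0, 0, -0.3]])

```text
t: 44.15
tool_pos: [0.5964, 0.0655, 0.0717]
orientation: [-3.139, -0.023, 0.002]
force: [-0.1, -0.3, -0.0]
opening: 0.048
```

```bash
python3 - <<'E'
from h import *
calc(bp(1,.003,.002,.029)-[0,0,.017],.95)
c=snap('scene','s29.png'); cv2.imwrite('pics/s29.png',cv2.resize(c['frame'][150:250,200:340],None,fx=5,fy=5,interpolation=cv2.INTER_CUBIC)[:,:,::-1])
E
```

```text
t 44.1 pos [0.5964 0.0655 0.0717] x yaw 0.8 F [-0.1 -0.3 -0. ] T [-0.    0.07 -0.02] open 0.048 q [0.02 0.25 1.63 0.   1.26 1.58]
need shift/0.1 [0.008 0.01  0.044] turn/pi [-0.0009  0.0004 -0.0007] ncalls 1
```

View pics/s29.png

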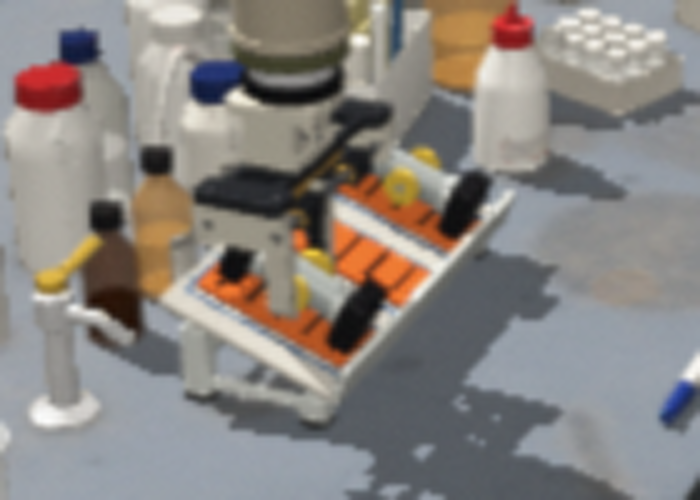

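Emit:
move_arm(series=[[0.01, 0, 0.015, 0, 0, 0, -0.3], [0.01, 0, 0.03, 0, 0, 0, -0.3], [0.01, 0, 0.045, 0, 0, 0, -0.3], [0.01, 0, 0.045, 0, 0, 0, -0.3]])

```text
t: 44.6
tool_pos: [0.5982, 0.0656, 0.0684]
orientation: [-3.139, -0.023, -0.001]
force: [-0.7, -0.2, -1.0]
opening: 0.048
```

```bash
python3 - <<'E'
from h import *
calc(bp(1,.003,.002,.029)-[0,0,.017],.95)
E
```

```text
t 44.6 pos [0.5982 0.0656 0.0684] x yaw 0.8 F [-0.7 -0.2 -1. ] T [-0.05  0.16  0.01] open 0.048 q [0.02 0.25 1.63 0.   1.26 1.58]
need shift/0.1 [-0.01   0.011  0.011] turn/pi [-0.0009 -0.0002 -0.0006] ncalls 1
```

Emit:
move_arm(series=[[-0.01, 0, 0.01, 0, 0, 0, -0.3], [-0.01, 0, 0.02, 0, 0, 0, -0.3], [-0.01, 0, 0.02, 0, 0, 0, -0.3]])

```text
t: 44.9
tool_pos: [0.5972, 0.0656, 0.0672]
orientation: [-3.139, -0.023, -0.001]
force: [-1.3, -1.2, 5.3]
opening: 0.048
```

```bash
python3 - <<'E'
from h import *
calc(bp(1,.003,.002,.029)-[0,0,.017],.95)
E
```

```text
t 44.9 pos [0.5972 0.0656 0.0672] x yaw 0.8 F [-1.3 -1.2  5.3] T [-0.1   0.56  0.  ] open 0.048 q [0.02 0.25 1.64 0.   1.25 1.58]
need shift/0.1 [-0.     0.011 -0.001] turn/pi [-0.0009 -0.0003 -0.0006] ncalls 1
```

It is seated. I'll release, rise and move clear.

Emit:
move_arm(series=[[0, 0, 0, 0, 0, 0, 0.1], [0, 0, 0, 0, 0, 0, 0.3], [0, 0, 0, 0, 0, 0, 0.4], [0, 0, 0, 0, 0, 0, 0.4], [0, 0, 0, 0, 0, 0, 0.4]])

```text
t: 45.4
tool_pos: [0.597, 0.0656, 0.0663]
orientation: [-3.139, -0.023, -0.0]
force: [1.3, 0.4, 0.6]
opening: 0.0652
```

Emit:
move_arm(series=[[0, 0, -0.15, 0, 0, 0, 0.4], [0, 0, -0.4, 0, 0, 0, 0.4], [0, 0, -0.7, 0, 0, 0, 0.6], [0, 0, -1, 0, 0, 0, 0.6], [0, 0, -1, 0, 0, 0, 0.6]])

```text
t: 45.9
tool_pos: [0.6004, 0.0653, 0.1737]
orientation: [-3.138, -0.023, -0.016]
force: [1.1, 0.3, -0.0]
opening: 0.0741
```

Emit:
move_arm(series=[[-0.4, -0.4, -0.2, 0, 0, 0, 0.6], [-0.8, -0.8, -0.4, 0, 0, 0, 0.6], [-1, -1, -0.4, 0, 0, 0, 0.6], [-1, -1, -0.4, 0, 0, 0, 0.6]])

```text
t: 46.3
tool_pos: [0.4932, 0.1673, 0.2088]
orientation: [-3.136, -0.029, -0.003]
force: [-0.2, 0.3, -0.4]
opening: 0.0743
```

Emit:
move_arm(series=[[0, -0.5, 0, 0, 0, 0, 0.6], [0, -1, 0, 0, 0, 0, 0.6], [0, -1, 0, 0, 0, 0, 0.6], [0, -1, 0, 0, 0, 0, 0.6]])

```text
t: 46.7
tool_pos: [0.4939, 0.2643, 0.2068]
orientation: [-3.139, -0.026, -0.0]
force: [-0.1, -1.1, 0.1]
opening: 0.074
```

```bash
python3 - <<'E'
from h import *
calc([.5,.26,.2],0)
s=snap('scene','s30.png'); t=snap('top','t30.png')
cv2.imwrite('pics/t30c.png',cv2.resize(t['frame'][150:290,140:400],None,fx=3,fy=3,interpolation=cv2.INTER_CUBIC)[:,:,::-1])
cv2.imwrite('pics/s30c.png',cv2.resize(s['frame'][150:330,140:400],None,fx=3,fy=3,interpolation=cv2.INTER_CUBIC)[:,:,::-1])
hsv=cv2.cvtColor(s['frame'],cv2.COLOR_RGB2HSV); m=cv2.inRange(hsv,(20,110,90),(36,255,255))
for k in cv2.findContours(m,0,2)[0]:
    M=cv2.moments(k)
    if M['m00']<15: continue
    p=np.array([M['m10'],M['m01']])/M['m00']
    for b in (1,3):
        o,d=ray(s,[p]); C=bp(b,0,.026,0); kk=((C-o)@DY)/(d[0]@DY); P=o+d[0]*kk-BAY[b]
        if abs(P@DX)<.05 and .015<P@DZ<.045: print('bay',b,p.round(1),'x,z',np.round([P@DX,P@DZ],4))
hsv=cv2.cvtColor(t['frame'],cv2.COLOR_RGB2HSV); m=cv2.inRange(hsv,(20,110,90),(36,255,255))
for k in cv2.findContours(m,0,2)[0]:
    M=cv2.moments(k)
    if M['m00']<2: continue
    p=np.array([M['m10'],M['m01']])/M['m00']
    o,d=ray(t,[p]); kk=((bp(2,0,0,.035)-o)@DZ)/(d[0]@DZ); P=o+d[0]*kk-BAY[2]
    if abs(P@DX)<.05: print('top',p.round(1),'x,y in bay_2',np.round([P@DX,P@DY],4))
E
```

```text
t 46.7 pos [0.4939 0.2643 0.2068] x yaw 1.0 F [-0.1 -1.1  0.1] T [-0.04  0.17 -0.03] open 0.074 q [0.4  0.03 1.62 0.   1.5  1.95]
need shift/0.1 [0.06  0.044 0.068] turn/pi [-0.0007 -0.      0.0054] ncalls 1
bay 1 [257.7 209.1] x,z [0.0014 0.0303]
bay 3 [279.9 186.9] x,z [0.0031 0.0294]
top [254.3 195.1] x,y in bay_2 [0.0017 0.1206]
top [265.4 193. ] x,y in bay_2 [0.0051 0.0796]
top [308.3 187.8] x,y in bay_2 [ 0.008  -0.0788]
top [319.4 187.2] x,y in bay_2 [ 0.0062 -0.1199]
```

View pics/t30c.png

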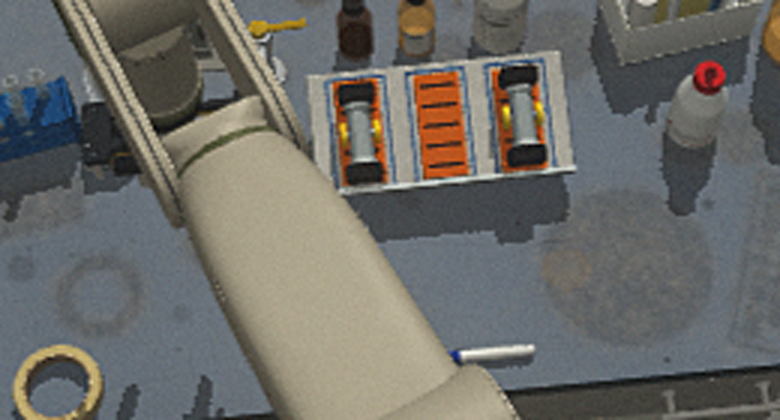

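View pics/s30c.png

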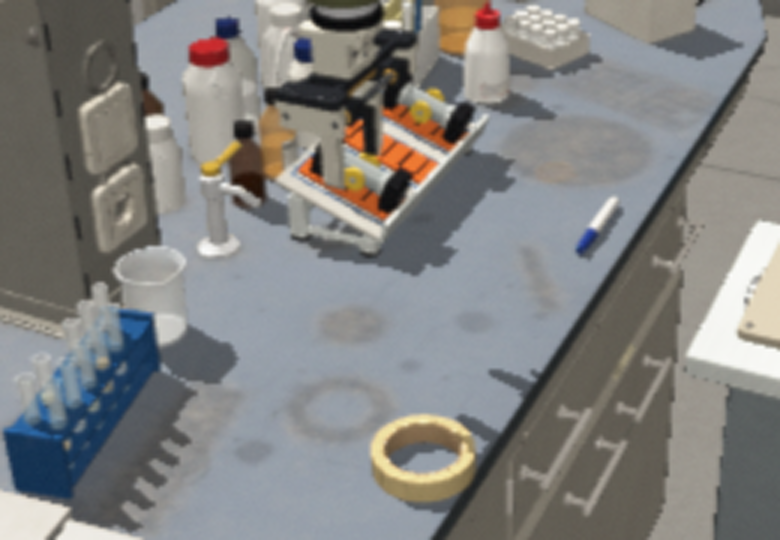

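Both views agree: the cylinders are within about 7 mm of their bay centres. Beaker, wash bottle and roll haven't moved, and nothing touches the robot. I'm handing in.

```bash
python3 - <<'E'
from h import *
s=read_state(); print(s['t'],np.round(s['force'],1)); print(close_job())
E
```

```text
46.8 [ 0.5 -0.4  0. ]
the job is handed in; nothing more can be done
None
```

I lined all three bays with plates and put both cylinders on the bench to rest with the heavy end downhill. I handed the job in at 46.8 s, and no verdict was reported.

**Cylinders:** only two were there. When lifted, the left one sank at its far end, so I turned it half round and put it in bay 1. The right one sank at its near end and went straight into bay 3. Bay 2 has only its plate.

**Mended along the way:**
- One plate pinch closed too high and slipped. I lowered the fingers and took it again.
- The first cylinder came to rest 12–17 mm uphill of its bay centre, so I picked it up again and set it lower.

**Last checks:**

| | Along the bay (scene camera) | Along the bay (top camera) | Across | Height over deck (scene camera) |
|---|---|---|---|---|
| Cylinder in bay 1 | about +1 mm | about +3 mm | within about 1 mm | 30 mm |
| Cylinder in bay 3 | about +3 mm | about +7 mm | within about 1 mm | 29 mm |

- **Camera disagreement:** the two cameras differ by 2 to 4 mm along the bays. The top camera appears to read a few millimetres too far uphill.
- **Plates:** the plates in bays 1 and 2 measured about 8–9 mm uphill of centre by the top camera, and less than 1 mm off sideways. That was before I reset the bay 1 cylinder, and I did not measure them again. The bay 3 plate was partly hidden then, so I judged it by eye as centred.
- **Not checked:** I could not measure the force of each low end on its plate. I relied on which end sank, and on both cylinders sitting flat at the expected height.
- **Other objects:** by eye, the wash bottle, beaker and tape roll had not moved.

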